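# Load the specimen index table, turn it on one position and start the reader

### The job

Stand every fresh (red-lidded) jar on the marked circles of the quarter of the index table that faces you, one upright jar to a circle and centred on it, then push the table on by one click position, counter-clockwise seen from above, so that this quarter goes round to the white reader. Then press the green key of the reader down to its first click, hold it there for a second, press it fully down and let it go. Stand the finished (green-lidded) jars, which the turn brings round in front of you, upright in the steel tray; leave the fresh jars on their circles in the turned position and do not disturb the cup of cotton balls or the bottle.

Things in the scene. Friction and masses are not known exactly. Their poses are not given: they have to be found in the camera images.
- fresh1: Fresh: red-lidded specimen jar, an upright cylinder 52 mm in diameter and 52 mm tall with a white body and a heavy base, about 100 g; origin at the centre of its underside, z up. Stands on the bench to the left at the start. Three or all four of the fresh jars are present.
- fresh2: Fresh: red-lidded specimen jar, an upright cylinder 52 mm in diameter and 52 mm tall with a white body and a heavy base, about 100 g; origin at the centre of its underside, z up. Stands on the bench to the left at the start. Three or all four of the fresh jars are present.
- fresh3: Fresh: red-lidded specimen jar, an upright cylinder 52 mm in diameter and 52 mm tall with a white body and a heavy base, about 100 g; origin at the centre of its underside, z up. Stands on the bench to the left at the start. Three or all four of the fresh jars are present.
- fresh4: Fresh: red-lidded specimen jar, an upright cylinder 52 mm in diameter and 52 mm tall with a white body and a heavy base, about 100 g; origin at the centre of its underside, z up. Stands on the bench to the left at the start. Three or all four of the fresh jars are present.
- done1: Finished: green-lidded specimen jar, an upright cylinder 52 mm in diameter and 52 mm tall with a white body and a heavy base, about 100 g; origin at the centre of its underside, z up. At the start it stands on an outer circle of the index table's left quarter, on its top 40 mm above the bench. One or both are present.
- done2: Finished: green-lidded specimen jar, an upright cylinder 52 mm in diameter and 52 mm tall with a white body and a heavy base, about 100 g; origin at the centre of its underside, z up. At the start it stands on an outer circle of the index table's left quarter, on its top 40 mm above the bench. One or both are present.
- indexer: Fixed grey drum carrying the white turntable (464 mm in diameter, top 40 mm above the bench). Origin on the turning axis at bench level; x away from the robot, y left, but for a yaw up to 0.15. The white reader (60 x 80 x 130 mm tall), fixed to it, stands at x 140, y -260 mm in this frame. A hub 44 mm wide, 12 mm high stands on the turntable's centre.
- turntable (a joint): Turntable angle in rad, positive counter-clockwise from above, 0 at the start with the empty quarter facing the robot. Click positions every 1.571 rad pull it in from up to 0.78 rad away (the crest between two) and hold it to about 0.03 rad; passing a crest takes 0.6 N m plus a little drag (3 to 5 N at a push post). The next position is 1.571.
- push_post (a point): Top of one of four orange push posts (16 mm in diameter, 55 mm tall) standing on the turntable at 200 mm radius between the quarters, 90 degrees apart. This one starts at the front left (135 degrees in the indexer's frame) and turns with the table to the front right; pushed to the right along its circle it turns the table counter-clockwise.
- fill0 (a point): Centre, on the turntable's top face, of one of the four marked circles (blue rings, 60 mm over all) of the quarter that faces the robot at the start, outer left; turns with the turntable. Circles are 80 mm apart in depth and 84 mm apart sideways; no jar stands here at the start.
- fill1 (a point): Centre, on the turntable's top face, of one of the four marked circles (blue rings, 60 mm over all) of the quarter that faces the robot at the start, outer right; turns with the turntable. Circles are 80 mm apart in depth and 84 mm apart sideways; no jar stands here at the start.
- fill2 (a point): Centre, on the turntable's top face, of one of the four marked circles (blue rings, 60 mm over all) of the quarter that faces the robot at the start, inner left; turns with the turntable. Circles are 80 mm apart in depth and 84 mm apart sideways; no jar stands here at the start.
- fill3 (a point): Centre, on the turntable's top face, of one of the four marked circles (blue rings, 60 mm over all) of the quarter that faces the robot at the start, inner right; turns with the turntable. Circles are 80 mm apart in depth and 84 mm apart sideways; no jar stands here at the start.
- key_pod: Fixed grey block 80 x 80 x 35 mm with the reader's green key on it, on the bench to the right; origin at the centre of its underside.
- key_top (a point): Centre of the green key's top face (44 mm in diameter, 57 mm above the bench when free); moves down with the key.
- key_stage1 (a joint): Travel of the key's first stage, 0 free to 0.006 m at the first click; it takes 1 N rising to 5 N, then the key stands firm until about 11 N. The first stage counts as clicked from 0.0045 m.
- key_stage2 (a joint): Travel of the key's second stage beyond the first click, 0 to 0.005 m; starts to move at 11 N and is fully down at 15 N (11 mm below free in all). It springs back when let go.
- steel_tray: Heavy open steel tray, 130 (x) x 160 (y) mm outside, rim 18 mm high, walls and floor 4 mm thick, on the bench to the front right; origin at the centre of its underside, floor 4 mm above it. Empty at the start.
- cotton_cup: Bystander: white cup of cotton balls, 56 mm in diameter, 70 mm tall, among the fresh jars on the left; origin at the centre of its underside. Leave alone.
- spray_bottle: Bystander: white bottle 64 mm in diameter, 140 mm tall, far left; origin at the centre of its underside. Leave alone.
Not all that is in view belongs to the job. What is shaped like the steel_tray but orange is not meant. What is shaped like the fresh2 but orange is not meant.

How it is judged:
On the way, in this order (a step that is already met when the one before it is completed fails the run):
1. every fresh jar stands released and centred on a circle of the front quarter, table still in its first position ((horizontal distance between fresh1 and fill0 below 0.012 m or horizontal distance between fresh1 and fill1 below 0.012 m or horizontal distance between fresh1 and fill2 below 0.012 m or horizontal distance between fresh1 and fill3 below 0.012 m) and angle between each of fresh1, fresh2, fresh3, fresh4's own z axis and vertical below 0.15 rad and height (world z) of fresh1 between 0.034 and 0.048 m and (horizontal distance between fresh2 and fill0 below 0.012 m or horizontal distance between fresh2 and fill1 below 0.012 m or horizontal distance between fresh2 and fill2 below 0.012 m or horizontal distance between fresh2 and fill3 below 0.012 m) and height (world z) of fresh2 between 0.034 and 0.048 m and (horizontal distance between fresh3 and fill0 below 0.012 m or horizontal distance between fresh3 and fill1 below 0.012 m or horizontal distance between fresh3 and fill2 below 0.012 m or horizontal distance between fresh3 and fill3 below 0.012 m) and height (world z) of fresh3 between 0.034 and 0.048 m and (horizontal distance between fresh4 and fill0 below 0.012 m or horizontal distance between fresh4 and fill1 below 0.012 m or horizontal distance between fresh4 and fill2 below 0.012 m or horizontal distance between fresh4 and fill3 below 0.012 m) and height (world z) of fresh4 between 0.034 and 0.048 m and contact force between each of fresh1, fresh2, fresh3, fresh4 and the fingers below 0.1 N and value of joint turntable between -0.1 and 0.1 rad), for 0.2 s.
2. the table rests in the next click position counter-clockwise (value of joint turntable between 1.49 and 1.65 rad and velocity of joint turntable between -0.1 and 0.1 rad/s), for 0.3 s.
3. the key is held at its first click, not beyond (value of joint key_stage1 above 0.0045 m and value of joint key_stage2 below 0.001 m), for 0.5 s.
4. the key is pressed fully (value of joint key_stage2 above 0.004 m), for 0.1 s.
At the end, for the whole second after the job is handed in: Every fresh jar stands upright on a marked circle of its quarter (centre within 12 mm), the turntable is within 0.08 rad of the next click position, the key is released, and every finished jar stands upright at rest on the floor of the steel tray ((horizontal distance between fresh1 and fill0 below 0.012 m or horizontal distance between fresh1 and fill1 below 0.012 m or horizontal distance between fresh1 and fill2 below 0.012 m or horizontal distance between fresh1 and fill3 below 0.012 m) and angle between each of fresh1, fresh2, fresh3, fresh4, done1, done2's own z axis and vertical below 0.15 rad and height (world z) of fresh1 between 0.034 and 0.048 m and (horizontal distance between fresh2 and fill0 below 0.012 m or horizontal distance between fresh2 and fill1 below 0.012 m or horizontal distance between fresh2 and fill2 below 0.012 m or horizontal distance between fresh2 and fill3 below 0.012 m) and height (world z) of fresh2 between 0.034 and 0.048 m and (horizontal distance between fresh3 and fill0 below 0.012 m or horizontal distance between fresh3 and fill1 below 0.012 m or horizontal distance between fresh3 and fill2 below 0.012 m or horizontal distance between fresh3 and fill3 below 0.012 m) and height (world z) of fresh3 between 0.034 and 0.048 m and (horizontal distance between fresh4 and fill0 below 0.012 m or horizontal distance between fresh4 and fill1 below 0.012 m or horizontal distance between fresh4 and fill2 below 0.012 m or horizontal distance between fresh4 and fill3 below 0.012 m) and height (world z) of fresh4 between 0.034 and 0.048 m and x of done1 in the frame of steel_tray between -0.05 and 0.05 m and y of done1 in the frame of steel_tray between -0.065 and 0.065 m and z of each of done1, done2 in the frame of steel_tray below 0.012 m and linear speed of each of done1, done2 below 0.03 m/s and x of done2 in the frame of steel_tray between -0.05 and 0.05 m and y of done2 in the frame of steel_tray between -0.065 and 0.065 m and value of joint turntable between 1.49 and 1.65 rad and value of joint key_stage1 below 0.002 m and value of joint key_stage2 below 0.001 m); the robot touches nothing.
It fails at once if the cotton cup was moved more than 50 mm or knocked over (distance of cotton_cup from where it was at the start of the episode above 0.05 m or angle between cotton_cup's own z axis and vertical above 0.5 rad).
It fails at once if the bottle was moved more than 50 mm or knocked over (distance of spray_bottle from where it was at the start of the episode above 0.05 m or angle between spray_bottle's own z axis and vertical above 0.5 rad).
Of fresh1, fresh2, fresh3, fresh4 only 3 to 4 are there at a start; the rules pass over those that are not, and their reading is None.
Of done1, done2 only 1 to 2 are there at a start; the rules pass over those that are not, and their reading is None.
At some moment in a run one of fresh1, fresh2, fresh3, fresh4, done1, done2 may be knocked a few centimetres aside while the robot is not near it.
It also fails if it takes over 210 s, if anything falls off the work surface, if the arm or the gripper's body presses on something with over 40 N, if the wrist force passes 120 N, or if a joint passes its speed limit or range.

### The arm

A 6-joint arm with a two-finger parallel gripper is mounted at the origin on the work surface. World frame = base frame: x ahead of the robot, y to its left, z up, the work surface at z = 0. Lengths are in m, angles in rad, forces in N, time in s.
With the tool pointing down it reaches from about 0.35 to 0.975 m from the base axis. Payload 4.9 kg.
Tool frame: the origin (TCP) lies midway between the tips of the shut fingers; the grasp point (between the pads) lies manip.grip_depth behind it (manip.grip_depth is the distance from the TCP to the grasp point, in m); z points along the fingers, x is the direction in which the jaws open and shut, and the axes are right-handed (so a half turn about z gives the same grasp; the last joint's range is limited). The gripper opens to 85 mm and grips with 20 to 120 N. Pads are 22 mm wide; open, the fingers measure 114 mm over their backs; the gripper's body (76 mm by 85 mm) begins 54 mm behind the grasp point. The pads swing forward as they close: fully open they stand 13 mm farther back than shut.
Start: joints at [-1.355, 0.053, 1.613, -0, 1.476, -0.119], TCP at [0.205, -0.59, 0.231] pointing down, gripper open.
Joint ranges: [-3.01, 3.01], [-1.01, 2.22], [0.06, 2.58], [-1.02, 4.17], [0.09, 2.62], [-3.14, 3.14]. Speed limits (rad/s): [2.57, 2.57, 3.14, 3.14, 3.14, 3.14].

### API

Orientations are given as a unit quaternion [w, x, y, z].
In Python, from plant import state, grab_frame, ticket, manip gives the robot as it stands.
- The arm moves only by the tool carry_out, never from a script. Its argument "moves" is a list that holds one entry, the list of rows, each a list of 7 numbers: the turn, a rotation vector about the tool's x, y, z each as a share of 5 degrees, from -1 to 1, then the shift along the tool's x, y, z each as a share of 0.04 m, from -1 to 1, then the gripper command: -1 is shut, 1 is fully open, values between are in proportion. A call has 1 to 8 rows; each row shifts and turns the commanded pose from where the row before left it, along the tool's axes as they then stand; what a row does not reach is not made up. A row lasts 1/12 s, in which the tool goes at most 41.7 mm and 7.16 degrees, less where a joint would pass 70% of its speed; a pose out of reach is approached as far as the arm can. A call with a number of a shift or a turn outside -1 to 1 is refused whole. A call with a gripper value outside its range is refused whole. The fingers move at their own pace and stop on an object; the grip force is fixed at half the most. Time passes only in rows, so rows that do not move let the fingers close. It gives the time, the measured TCP pose, the force and the opening at its end, in the units of the state.
- state(): the state, without advancing time (a new reading comes with each control period).
- grab_frame(name): name is "scene" or "top" or "wrist"; returns a dict with "frame" (400x640x3 uint8, red, green, blue), "z_map" (400x640 float32, m along the optical axis (not along the pixel's ray), 0 where there is no reading), "K" (3x3 intrinsics, pixels), "world_from_camera" (4x4, takes a point from camera to world coordinates); the wrist camera has in their place "hand_eye" (4x4, takes a point from camera to tool coordinates, whose origin is the TCP and whose axes are the tool frame's). Camera axes: x right, y down, z forward; pixel columns grow to the right and rows downward; lengths in m; the calibration is good to about 2 mm. A picture is of the moment at which its call begins: read the wrist's pose just before it.
- ticket.job_done(): hands the job in, once; it reports no verdict.
The state is a dict: "time": time; "joint_pos": joint angles; "joint_vel": joint speeds; "joint_efforts": joint torques, N m; "tool_pos": TCP position; "tool_rot": TCP orientation; "contact_force": force on the tool from outside, world axes, zero at the start; "ft_torque": the same for the moment, N m; "gripper_width": opening from 0.0 (shut) to 1.0 (fully open).
Only numpy, scipy, OpenCV 4.12 (cv2) and the standard library are available. Lean on these libraries where they do the work, as an engineer would, in place of code of your own. Each camera call takes 0.05 s, during which the arm holds its last target.

## Working session

There is one attempt and no reset: what is moved stays moved. The work goes in short steps, Python scripts to look and compute and a tool call to move; the robot and the scene stay as the last step left them, time stands still between calls to the robot, and variables do not carry over. Pictures are saved under pics/ and viewed, and the job is handed in when it is done.

Besides the shell and the picture viewer there is one more tool, called by a JSON object that holds its "op" and its "data", one argument or row to a line. carry_out: Moves the arm, as the interface text tells. Shift numbers are shares of 0.04 m and turn numbers shares of 5 degrees, none past 1 either way. Its arguments: {"type":"object","properties":{"moves":{"type":"array"}},"required":["moves"]}

```bash
ls; mkdir -p pics; cat > h.py <<'E'
import numpy as np, cv2
from plant import state, grab_frame, ticket, manip
def save(n,fn,crop=None,s=1):
    f=grab_frame(n); im=f['frame'][:,:,::-1]
    if crop: im=im[crop[1]:crop[3],crop[0]:crop[2]]
    im=cv2.resize(im,None,fx=s,fy=s,interpolation=cv2.INTER_CUBIC); cv2.imwrite('pics/'+fn,im); return f
E
python3 - <<'E'
from h import *
print(state()); print([ (a,getattr(manip,a)) for a in dir(manip) if a[0]!='_'])
for n in ('scene','top','wrist'):
    f=save(n,n+'0.png'); print(n,f['K'],f.get('world_from_camera'),f.get('hand_eye'))
    np.savez(n+'0.npz',**f)
E
```

```text
pics
{'time': 0.0, 'joint_pos': array([-1.35497769e+00,  5.33364529e-02,  1.61431413e+00, -1.20285632e-06,
        1.47604247e+00, -1.19008935e-01]), 'joint_vel': array([-0.00044931,  0.00024335,  0.0005574 ,  0.00059527,  0.00054467,
        0.00094045]), 'joint_efforts': array([-2.37166212e-03, -3.93680906e+01, -3.70175457e+01, -3.59102041e-04,
        7.04679958e-03,  7.29043109e-06]), 'tool_pos': array([ 0.20523499, -0.58966074,  0.23006367]), 'tool_rot': array([-7.05357977e-04,  8.15047535e-01, -5.79393141e-01, -7.78066705e-04]), 'contact_force': array([-0.4837348 ,  0.32634518, -0.49996049]), 'ft_torque': array([-0.01096484,  0.01285961,  0.07918345]), 'gripper_width': 0.9959176322821061}
[('IKError', <class 'plant.IKError'>), ('grip_depth', 0.0187)]
scene [[366.7664553   0.        316.4563675]
 [  0.        366.7664553 200.1644102]
 [  0.          0.          1.       ]] [[-0.03259442  0.72725255 -0.6855956   1.2529646 ]
 [ 0.9994675   0.02476123 -0.02125072 -0.03655852]
 [ 0.00152155 -0.68592318 -0.72767237  0.91602274]
 [ 0.          0.          0.          1.        ]] None
top [[514.26467867   0.         328.23989683]
 [  0.         514.26467867 201.42803486]
 [  0.           0.           1.        ]] [[ 0.0206979  -0.99727894  0.07075537  0.39404579]
 [-0.99969562 -0.01969374  0.01486029 -0.0852175 ]
 [-0.01342642 -0.07104141 -0.997383    1.47040071]
 [ 0.          0.          0.          1.        ]] None
wrist [[307.05660527   0.         321.15622126]
 [  0.         307.05660527 197.34763741]
 [  0.           0.           1.        ]] None [[ 9.99999979e-01 -2.04626615e-04  1.91255567e-05  5.31373914e-04]
 [ 1.92261131e-04  9.64315903e-01  2.64754229e-01 -6.79959333e-02]
 [-7.26188400e-05 -2.64754219e-01  9.64315922e-01 -1.42795872e-01]
 [ 0.00000000e+00  0.00000000e+00  0.00000000e+00  1.00000000e+00]]
```

View pics/scene0.png

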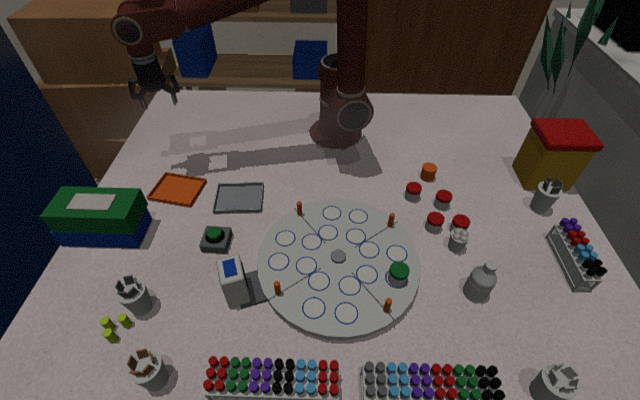

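View pics/top0.png

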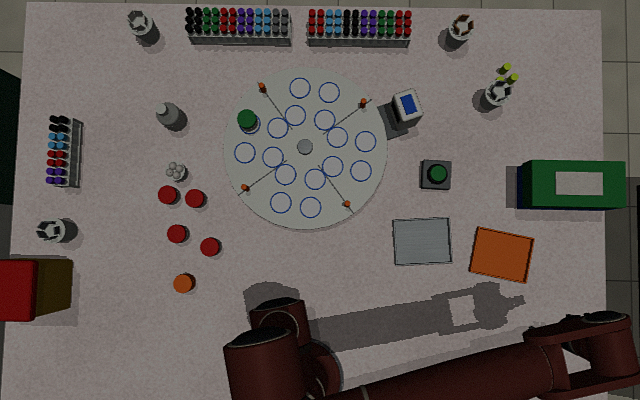

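View pics/wrist0.png

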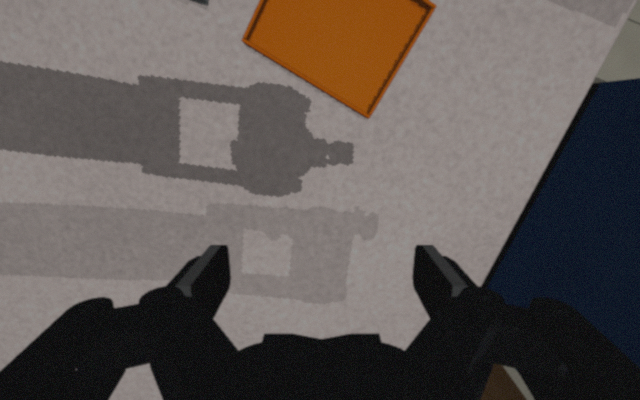

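Top view: four red jars at (168,195), (196,198), (177,233) and (210,246). The orange jar at (184,283) is a decoy. There is one green jar at (247,120), with the empty circle beside it at (244,152). The grey tray is at (422,241) and the orange decoy tray at (501,255). The key is at (437,174), the cotton cup at (176,171) and the bottle at (168,115). I'll confirm in enlarged crops.

```bash
python3 - <<'E'
from h import *
t=np.load('top0.npz')['frame'][:,:,::-1]; s=np.load('scene0.npz')['frame'][:,:,::-1]
cv2.imwrite('pics/t_l.png',cv2.resize(t[70:300,140:400],None,fx=3,fy=2.6,interpolation=cv2.INTER_CUBIC)[:598] if 0 else cv2.resize(t[80:280,140:400],None,fx=3,fy=3,interpolation=cv2.INTER_CUBIC))
cv2.imwrite('pics/t_r.png',cv2.resize(t[140:290,380:560],None,fx=4,fy=4,interpolation=cv2.INTER_CUBIC))
cv2.imwrite('pics/s_l.png',cv2.resize(s[150:350,250:510],None,fx=3,fy=3,interpolation=cv2.INTER_CUBIC))
E
```

```text
(no output)
```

View pics/t_l.png

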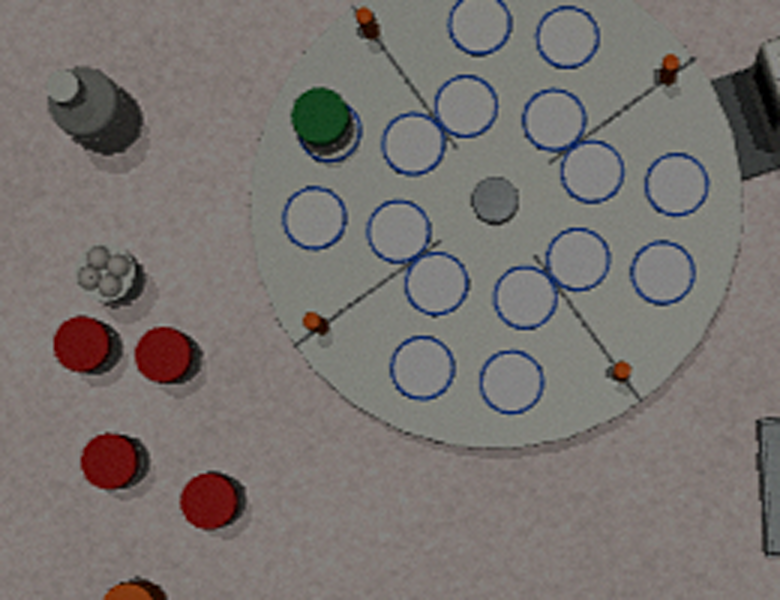

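View pics/t_r.png

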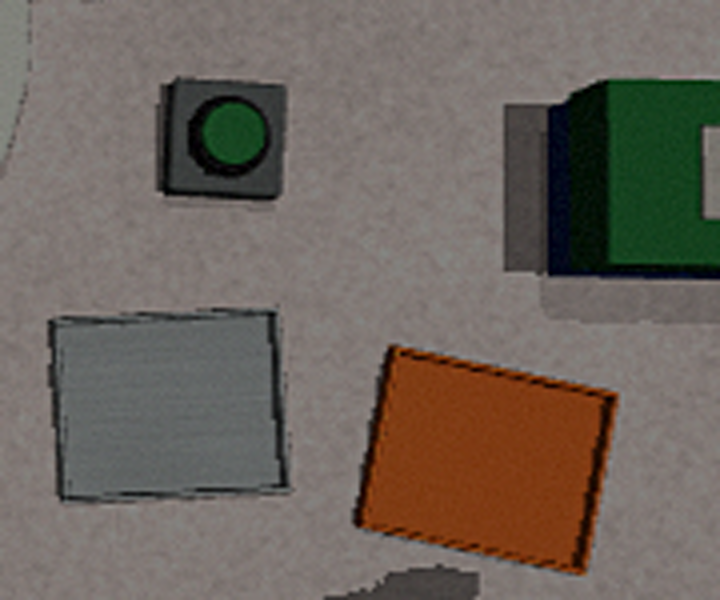

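View pics/s_l.png

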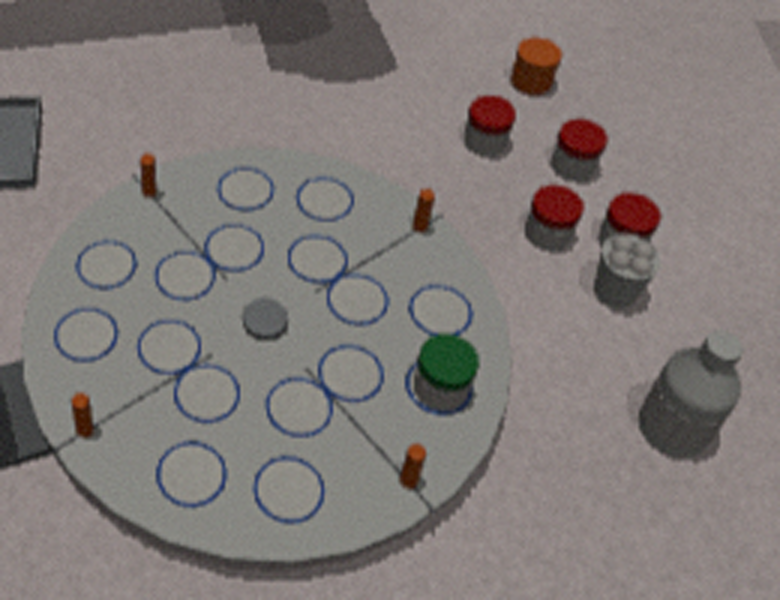

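```bash
cat > tri.py <<'E'
from h import *
T=np.load('top0.npz');S=np.load('scene0.npz')
def ray(F,p):
    d=np.linalg.inv(F['K'])@[p[0],p[1],1]; M=F['world_from_camera']; return M[:3,3],M[:3,:3]@d
def tri(pt,ps):
    A=np.zeros((3,3));b=np.zeros(3);R=[ray(T,pt),ray(S,ps)]
    for o,d in R:
        d=d/np.linalg.norm(d);P=np.eye(3)-np.outer(d,d);A+=P;b+=P@o
    x=np.linalg.solve(A,b)
    return x,[np.linalg.norm(np.cross(x-o,d/np.linalg.norm(d))) for o,d in R][0]
def plane(F,p,z):
    o,d=ray(F,p);return o+d*(z-o[2])/d[2]
def dep(F,p):
    u,v=int(round(p[0])),int(round(p[1]));z=np.median(F['z_map'][v-1:v+2,u-1:u+2]);M=F['world_from_camera'];return M[:3,:3]@(np.linalg.inv(F['K'])@[p[0],p[1],1]*z)+M[:3,3]
E
python3 - <<'E'
from tri import *
np.set_printoptions(precision=4,suppress=True)
tl=lambda u,v:(140+u/3-.33,80+v/3-.33); sl=lambda u,v:(250+u/3-.33,150+v/3-.33)
P={'A':((83,344),(633,211)),'B':((164,355),(556,205)),'C':((110,461),(582,136)),'D':((211,500),(492,112)),
'f0':((423,368),(325,199)),'f1':((511,382),(246,189)),'f2':((437,284),(318,259)),'f3':((525,297),(235,248)),
'g':((321,117),(448,360)),'hub':((495,200),(265,314)),'post':((313,318),(427,191)),'postFR':((621,368),(148,157)),'rest':((315,218),(441,310)),'cup':((105,270),(628,250))}
for k,(a,b) in P.items():
    x,r=tri(tl(*a),sl(*b)); print(k,x,round(r*1000,1),'topdepth',dep(T,tl(*a)),'scene',dep(S,sl(*b)))
k=(380+234/4-.375,140+132/4-.375); print('key',tri(k,(215,232)),dep(T,k))
for c in [(52,320),(275,310),(288,490),(62,500)]:
    q=(380+c[0]/4-.375,140+c[1]/4-.375); print('tray',plane(T,q,.018))
print(dep(T,(422,241)))
E
```

```text
A [0.5059 0.3853 0.0497] 1.0 topdepth [0.5054 0.3829 0.0539] scene [0.5085 0.3848 0.0529]
B [0.4973 0.3097 0.0462] 0.3 topdepth [0.497  0.3083 0.0505] scene [0.5025 0.3076 0.0522]
C [0.3981 0.3557 0.0485] 0.7 topdepth [0.398  0.3533 0.0541] scene [0.4015 0.3549 0.0521]
D [0.3642 0.2615 0.0489] 1.5 topdepth [0.3642 0.2591 0.0528] scene [0.3677 0.2618 0.0525]
f0 [0.4905 0.0701 0.0384] 1.1 topdepth [0.4902 0.0686 0.0426] scene [0.4908 0.0712 0.0388]
f1 [ 0.479  -0.0126  0.0382] 0.7 topdepth [ 0.4789 -0.0134  0.0411] scene [ 0.4826 -0.0121  0.0423]
f2 [0.5696 0.0595 0.0374] 1.3 topdepth [0.5689 0.0576 0.0426] scene [0.5723 0.0604 0.041 ]
f3 [ 0.5588 -0.0236  0.038 ] 0.9 topdepth [ 0.5583 -0.0247  0.0427] scene [ 0.5607 -0.0228  0.0404]
g [0.7151 0.1644 0.0853] 1.0 topdepth [0.7129 0.1618 0.0944] scene [0.7202 0.1634 0.0933]
hub [0.6475 0.0056 0.0509] 0.7 topdepth [0.6473 0.0048 0.0524] scene [0.6479 0.0063 0.0514]
post [0.5294 0.1636 0.0991] 1.3 topdepth [0.5296 0.1629 0.0957] scene [0.5256 0.166  0.095 ]
postFR [ 0.4901 -0.1139  0.0962] 0.3 topdepth [ 0.49   -0.1141  0.0973] scene [ 0.4879 -0.1138  0.0938]
rest [0.6295 0.1753 0.0398] 1.2 topdepth [0.6291 0.1738 0.0415] scene [0.6316 0.1758 0.0429]
cup [0.5728 0.3604 0.069 ] 0.1 topdepth [0.5736 0.3626 0.0627] scene [0.5696 0.3622 0.065 ]
key (array([ 0.58  , -0.3638,  0.0519]), np.float64(0.002836461121406839)) [ 0.58   -0.3657  0.0564]
tray [ 0.4492 -0.2462  0.018 ]
tray [ 0.4594 -0.4028  0.018 ]
tray [ 0.3336 -0.4124  0.018 ]
tray [ 0.3233 -0.2547  0.018 ]
[ 0.3908 -0.3317  0.0036]
```

Crops confirm four red jars (A, B, C, D), one green jar, the grey tray and the green key on its grey pod. The orange jar and orange tray are decoys. Triangulated heights match the text.

I plan one jaw yaw of about 25° for all picks, which clears the cup and the neighbouring jars. Next is a small planner helper.

```bash
cat >> h.py <<'E'
from scipy.spatial.transform import Rotation as Ro
def pose():
    s=state();q=s['tool_rot'];return np.array(s['tool_pos']),Ro.from_quat([q[1],q[2],q[3],q[0]])
def Rdown(th):
    t=np.radians(th);return Ro.from_matrix(np.array([[np.cos(t),np.sin(t),0],[np.sin(t),-np.cos(t),0],[0,0,-1]]))
def plan(wps,start=None,turnfirst=False):
    # wps: list of (xyz, theta, nrows, grip)
    p,R=start or pose()
    for xyz,th,n,g in wps:
        T=Rdown(th); rows=[]
        rv=(R.inv()*T).as_rotvec()
        for i in range(n):
            rem=n-i
            rv=(R.inv()*T).as_rotvec()/rem
            d=(np.array(xyz)-p)/rem
            Rn=R*Ro.from_rotvec(rv)
            sh=(Rn if turnfirst else R).inv().apply(d)
            r=np.round(np.r_[rv/np.radians(5),sh/0.04],2)
            r=np.clip(r,-1,1)
            p=p+(R*Ro.from_rotvec(r[:3]*np.radians(5)) if turnfirst else R).apply(r[3:]*0.04)
            R=R*Ro.from_rotvec(r[:3]*np.radians(5))
            rows.append([float(x)+0. for x in r]+[g])
        print('['+',\n'.join(str(r).replace(' ','') for r in rows)+'] ->',np.round(p,4))
    return p,R
E
python3 - <<'E'
from h import *
plan([((0.36,-.35,.235),-31,8,.65),((0.46,-.12,.235),5,8,.65),((0.42,.12,.2),25,8,.65)])
E
```

```text
[[0.0,0.0,-1.0,-0.55,-0.7,-0.01,0.65],
[0.0,0.0,-0.99,-0.49,-0.75,-0.01,0.65],
[0.0,0.0,-1.0,-0.42,-0.79,-0.01,0.65],
[0.0,0.0,-0.99,-0.35,-0.82,-0.02,0.65],
[0.0,0.0,-1.0,-0.28,-0.85,-0.01,0.65],
[0.0,0.0,-0.99,-0.2,-0.87,-0.02,0.65],
[-0.01,0.01,-1.0,-0.12,-0.88,-0.01,0.65],
[0.0,0.0,-0.99,-0.05,-0.89,-0.02,0.65]] -> [ 0.36   -0.3498  0.235 ]
[[0.0,0.0,-0.9,-0.1,-0.78,0.0,0.65],
[0.0,0.0,-0.9,-0.04,-0.78,0.0,0.65],
[0.0,0.0,-0.9,0.02,-0.78,0.0,0.65],
[0.0,0.0,-0.9,0.08,-0.78,0.0,0.65],
[0.0,0.0,-0.9,0.14,-0.77,0.0,0.65],
[0.0,0.0,-0.9,0.2,-0.76,0.0,0.65],
[0.0,0.0,-0.9,0.26,-0.74,0.0,0.65],
[0.0,0.0,-0.9,0.32,-0.71,0.0,0.65]] -> [ 0.4599 -0.1201  0.2351]
[[0.0,0.0,-0.5,-0.06,-0.76,0.11,0.65],
[0.0,0.0,-0.5,-0.03,-0.76,0.11,0.65],
[0.0,0.0,-0.5,0.01,-0.76,0.11,0.65],
[0.0,0.0,-0.5,0.04,-0.76,0.11,0.65],
[0.0,0.0,-0.5,0.07,-0.76,0.11,0.65],
[0.0,0.0,-0.5,0.11,-0.75,0.11,0.65],
[0.0,0.0,-0.5,0.14,-0.75,0.11,0.65],
[-0.01,0.0,-0.5,0.17,-0.73,0.11,0.65]] -> [0.42   0.1198 0.2   ]
```

{"op": "carry_out", "data": {
  "moves": [
    [[0,0,-1,-0.55,-0.7,0,0.65],[0,0,-1,-0.5,-0.75,0,0.65],[0,0,-1,-0.42,-0.8,0,0.65],[0,0,-1,-0.35,-0.82,0,0.65],[0,0,-1,-0.28,-0.85,0,0.65],[0,0,-1,-0.2,-0.87,0,0.65],[0,0,-1,-0.12,-0.88,0,0.65],[0,0,-1,-0.05,-0.9,0,0.65]]
  ]
}}

```text
time: 0.82
tool_pos: [0.3607, -0.3475, 0.231]
tool_rot: [-0.0, 0.965, -0.264, -0.0]
contact_force: [0.4, -1.0, -1.0]
gripper_width: 0.823
```

{"op": "carry_out", "data": {
  "moves": [
    [[0,0,-0.9,-0.1,-0.78,0,0.65],[0,0,-0.9,-0.04,-0.78,0,0.65],[0,0,-0.9,0.02,-0.78,0,0.65],[0,0,-0.9,0.08,-0.78,0,0.65],[0,0,-0.9,0.14,-0.77,0,0.65],[0,0,-0.9,0.2,-0.76,0,0.65],[0,0,-0.9,0.26,-0.74,0,0.65],[0,0,-0.9,0.32,-0.71,0,0.65]]
  ]
}}

```text
time: 1.48
tool_pos: [0.4594, -0.1175, 0.2311]
tool_rot: [-0.0, 0.999, 0.047, -0.0]
contact_force: [-0.3, -0.2, -0.1]
gripper_width: 0.823
```

{"op": "carry_out", "data": {
  "moves": [
    [[0,0,-0.5,-0.06,-0.76,0.1,0.65],[0,0,-0.5,-0.03,-0.76,0.1,0.65],[0,0,-0.5,0,-0.76,0.1,0.65],[0,0,-0.5,0.04,-0.76,0.1,0.65],[0,0,-0.5,0.07,-0.76,0.1,0.65],[0,0,-0.5,0.11,-0.75,0.1,0.65],[0,0,-0.5,0.14,-0.75,0.1,0.65],[0,0,-0.5,0.17,-0.73,0.1,0.65]]
  ]
}}

```text
time: 2.15
tool_pos: [0.4174, 0.1219, 0.1989]
tool_rot: [-0.0, 0.976, 0.219, 0.0]
contact_force: [1.3, 0.0, -0.2]
gripper_width: 0.82
```

```bash
python3 - <<'E'
from h import *
plan([((0.365,.255,.17),25,4,.65)])
E
```

```text
[[0.0,0.0,0.02,0.06,-0.89,0.18,0.65],
[0.0,0.0,0.01,0.06,-0.89,0.18,0.65],
[0.0,0.0,0.02,0.06,-0.89,0.18,0.65],
[0.0,0.0,0.01,0.05,-0.9,0.18,0.65]] -> [0.365  0.2551 0.1701]
```

{"op": "carry_out", "data": {
  "moves": [
    [[0,0,0.02,0.06,-0.89,0.18,0.65],[0,0,0.01,0.06,-0.89,0.18,0.65],[0,0,0.02,0.06,-0.89,0.18,0.65],[0,0,0.01,0.06,-0.89,0.18,0.65],[0,0,0,0,0,0,0.65]]
  ]
}}

```text
time: 2.57
tool_pos: [0.3631, 0.2574, 0.1686]
tool_rot: [-0.001, 0.976, 0.219, -0.002]
contact_force: [0.3, 0.0, -0.8]
gripper_width: 0.826
```

```bash
python3 - <<'E'
from h import *
print(state()['tool_pos']); save('wrist','w1.png')
E
```

```text
[0.36309653 0.2573667  0.16858137]
```

View pics/w1.png

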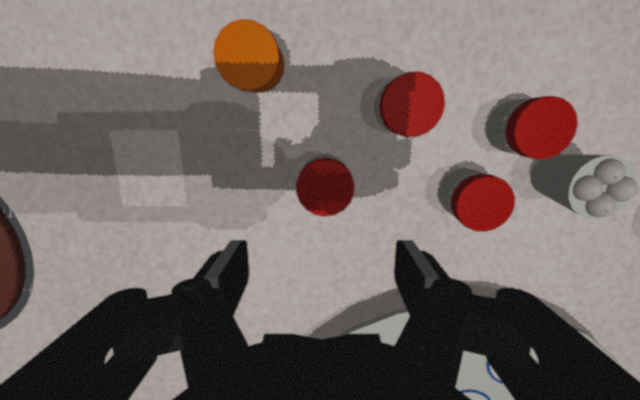

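Wrist view: jar D's red lid is at (325,187), C at (412,104), A at (541,127) and B at (483,202). The orange decoy is at (249,55) and the cup at (603,188). I'll convert these through the hand-eye calibration at lid height as a second place to measure from.

```bash
cat >> h.py <<'E'
def wpt(px,z,p=None,R=None):
    K=np.array([[307.0566,0,321.156],[0,307.0566,197.3476],[0,0,1]])
    H=np.array([[1,-2.05e-4,1.9e-5,5.31e-4],[1.92e-4,.964316,.264754,-.067996],[-7.3e-5,-.264754,.964316,-.142796]])
    if p is None:p,R=pose()
    d=R.apply(H[:,:3]@(np.linalg.inv(K)@[px[0],px[1],1]));o=p+R.apply(H[:,3]);return np.round(o+d*(z-o[2])/d[2],4)
E
python3 - <<'E'
from h import *
for n,q in dict(D=(325,187),C=(412,104),A=(541,127),B=(483,202)).items(): print(n,wpt(q,.052))
print(plan([((0.365,.261,.06),25,3,.65),((0.365,.261,.013),25,2,.65)]))
E
```

```text
D [0.3651 0.2624 0.052 ]
C [0.3993 0.3548 0.052 ]
A [0.5045 0.3843 0.052 ]
B [0.4968 0.3094 0.052 ]
[[0.0,0.01,0.01,0.03,-0.04,0.91,0.65],
[0.0,0.01,0.02,0.02,-0.04,0.91,0.65],
[0.0,0.01,0.01,0.03,-0.04,0.91,0.65]] -> [0.3651 0.2611 0.06  ]
[[0.0,0.0,0.0,0.0,0.0,0.59,0.65],
[0.0,0.0,0.0,0.0,0.0,0.59,0.65]] -> [0.3651 0.2611 0.0128]
(array([0.36511774, 0.26113207, 0.01281028]), Rotation.from_matrix(array([[ 9.06272399e-01,  4.22694142e-01,  2.48707304e-05],
                            [ 4.22694122e-01, -9.06272371e-01,  2.63481146e-04],
                            [ 1.33911593e-04, -2.28272979e-04, -9.99999965e-01]])))
```

{"op": "carry_out", "data": {
  "moves": [
    [[0,0,0,0.03,-0.04,0.9,0.65],[0,0,0,0.03,-0.04,0.9,0.65],[0,0,0,0.03,-0.04,0.9,0.65],[0,0,0,0,0,0.6,0.65],[0,0,0,0,0,0.6,0.65],[0,0,0,0,0,0,0.65],[0,0,0,0,0,0,-1],[0,0,0,0,0,0,-1]]
  ]
}}

```text
time: 3.28
tool_pos: [0.3691, 0.2594, 0.0162]
tool_rot: [-0.0, 0.977, 0.215, 0.001]
contact_force: [1.2, 0.3, -1.2]
gripper_width: 0.598
```

{"op": "carry_out", "data": {
  "moves": [
    [[0,0,0,0,0,0,-1],[0,0,0,0,0,0,-1],[0,0,0,0,0,0,-1],[0,0,0,0,0,0,-1]]
  ]
}}

```text
time: 3.62
tool_pos: [0.3687, 0.2599, 0.0158]
tool_rot: [-0.0, 0.977, 0.215, 0.001]
contact_force: [-0.5, -0.1, 1.6]
gripper_width: 0.598
```

```bash
python3 - <<'E'
from h import *
f3=np.array([.5588,-.0238]);off=np.array([.001,-.003])
p,R=plan([((0.375,.25,.15),25,4,-1),((*(f3+off),.10),25,10,-1)])
E
```

```text
[[0.0,-0.01,-0.01,0.01,0.07,-0.84,-1],
[0.0,-0.01,0.0,0.01,0.07,-0.84,-1],
[0.0,0.0,-0.01,0.01,0.08,-0.84,-1],
[0.0,-0.01,0.0,0.01,0.07,-0.84,-1]] -> [0.3749 0.25   0.1502]
[[0.0,0.0,0.0,0.13,0.82,0.13,-1],
[0.0,0.0,0.0,0.13,0.82,0.12,-1],
[0.0,0.0,0.0,0.13,0.82,0.13,-1],
[0.0,0.0,0.0,0.13,0.82,0.12,-1],
[0.0,0.0,0.0,0.12,0.82,0.13,-1],
[0.0,0.0,0.0,0.13,0.82,0.12,-1],
[0.0,0.0,0.0,0.12,0.83,0.13,-1],
[0.0,0.0,0.0,0.13,0.82,0.12,-1],
[0.0,0.0,0.0,0.12,0.83,0.13,-1],
[0.0,0.0,0.0,0.13,0.82,0.12,-1]] -> [ 0.5598 -0.0266  0.1002]
```

{"op": "carry_out", "data": {
  "moves": [
    [[0,0,0,0.01,0.07,-0.84,-1],[0,0,0,0.01,0.07,-0.84,-1],[0,0,0,0.01,0.07,-0.84,-1],[0,0,0,0.01,0.07,-0.84,-1],[0,0,0,0.13,0.82,0.13,-1],[0,0,0,0.13,0.82,0.12,-1],[0,0,0,0.13,0.82,0.13,-1],[0,0,0,0.13,0.82,0.12,-1]]
  ]
}}

```text
time: 4.28
tool_pos: [0.4487, 0.1387, 0.1294]
tool_rot: [0.0, 0.976, 0.216, 0.001]
contact_force: [0.1, 1.3, -0.6]
gripper_width: 0.595
```

{"op": "carry_out", "data": {
  "moves": [
    [[0,0,0,0.13,0.82,0.13,-1],[0,0,0,0.13,0.82,0.12,-1],[0,0,0,0.13,0.82,0.13,-1],[0,0,0,0.13,0.82,0.12,-1],[0,0,0,0.13,0.82,0.13,-1],[0,0,0,0.13,0.82,0.12,-1],[0,0,0,0,0,0,-1],[0,0,0,0,0,0,-1]]
  ]
}}

```text
time: 4.95
tool_pos: [0.5594, -0.0268, 0.0986]
tool_rot: [-0.0, 0.977, 0.214, -0.0]
contact_force: [-0.2, 0.2, -1.1]
gripper_width: 0.593
```

```bash
python3 - <<'E'
from h import *
print(state()['tool_pos']); f=save('wrist','w2.png')
f=save('top','t2.png')
f3=np.array([.5588,-.0238]);off=np.array([.001,-.003])
plan([((*(f3+off),.057),25,3,-1)])
E
```

```text
[ 0.55935721 -0.02678692  0.098575  ]
[[0.0,0.0,-0.01,0.0,0.02,0.35,-1],
[0.0,0.0,-0.01,0.0,0.02,0.35,-1],
[-0.01,0.0,0.0,0.01,0.01,0.34,-1]] -> [ 0.5598 -0.0268  0.0572]
```

View pics/w2.png

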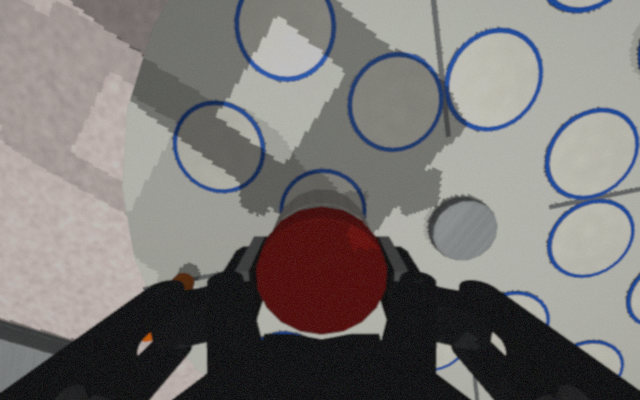

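View pics/t2.png

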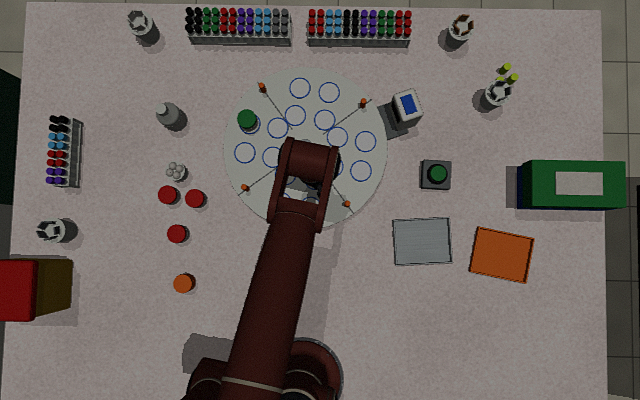

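Jar D is held, with its lid at (321,270). Circles show at f1 (219,147), f2 (395,102) and f0 (285,32). The other three jars have not moved.

```bash
python3 - <<'E'
from h import *
for n,q in dict(f1=(219,147),f2=(395,102),f0=(285,33),f3=(323,211)).items(): print(n,wpt(q,.040))
print('jar',wpt((321,270),.135))
E
```

```text
f1 [ 0.4791 -0.0106  0.04  ]
f2 [0.5697 0.0624 0.04  ]
f0 [0.4917 0.0694 0.04  ]
f3 [ 0.559  -0.0217  0.04  ]
jar [ 0.555  -0.0161  0.135 ]
```

```bash
python3 - <<'E'
from h import *
p,R=pose(); f=grab_frame('wrist'); Z=f['z_map'];K=f['K'];H=f['hand_eye']
im=f['frame'].astype(int); m=(im[:,:,0]>60)&(im[:,:,1]<40)
n,l,st,c=cv2.connectedComponentsWithStats(m.astype(np.uint8)); i=l[270,321]; m=l==i; print(st[i],c[i])
vs,us=np.nonzero(m&(Z>0)); z=Z[vs,us]
P=np.c_[(us-K[0,2])/K[0,0]*z,(vs-K[1,2])/K[1,1]*z,z]@H[:3,:3].T+H[:3,3]
print('tool frame', P.mean(0),P.min(0),P.max(0),np.percentile(P,[5,50,95],axis=0))
E
```

```text
[  257   207   130   126 12694] [321.18552072 270.39790452]
tool frame [ 0.00084778 -0.00757825 -0.03599303] [-0.02468913 -0.03031606 -0.03848592] [ 0.02624727  0.02045116 -0.02302671] [[-0.0192742  -0.02800716 -0.03733264]
 [ 0.00077111 -0.00792597 -0.03636736]
 [ 0.02097038  0.01423547 -0.03295108]]
```

{"op": "carry_out", "data": {
  "moves": [
    [[0,0,0,0.01,0.02,0.4,-1],[0,0,0,0.01,0.02,0.3,-1],[0,0,0,0,0,0.2,-1],[0,0,0,0,0,0.13,-1],[0,0,0,0,0,0,-1],[0,0,0,0,0,0,-1]]
  ]
}}

```text
time: 5.6
tool_pos: [0.5604, -0.0265, 0.0576]
tool_rot: [-0.0, 0.976, 0.216, -0.0]
contact_force: [0.8, 0.0, -1.3]
gripper_width: 0.596
```

{"op": "carry_out", "data": {
  "moves": [
    [[0,0,0,0.01,0.02,0.03,-1],[0,0,0,0,0,0,0.65],[0,0,0,0,0,0,0.65],[0,0,0,0,0,0,0.65],[0,0,0,0,0,-0.5,0.65],[0,0,0,0,0,-0.9,0.65],[0,0,0,0,0,-0.9,0.65],[0,0,0,0,0,-0.4,0.65]]
  ]
}}

```text
time: 6.27
tool_pos: [0.5636, -0.0278, 0.1702]
tool_rot: [0.001, 0.977, 0.215, 0.003]
contact_force: [1.3, 0.3, 1.2]
gripper_width: 0.823
```

```bash
python3 - <<'E'
from h import *
print(state()['tool_pos']); f=save('wrist','w3.png')
plan([((.42,.2,.17),25,8,.65),((.499,.305,.10),25,4,.65)])
E
```

```text
[ 0.5635796  -0.02781002  0.1701508 ]
[[0.01,-0.01,0.0,-0.11,-0.84,0.0,0.65],
[0.01,-0.01,0.0,-0.11,-0.84,0.0,0.65],
[0.01,-0.02,0.0,-0.11,-0.84,0.0,0.65],
[0.01,-0.01,0.0,-0.11,-0.84,0.01,0.65],
[0.01,-0.02,-0.01,-0.11,-0.83,0.01,0.65],
[0.01,-0.01,0.0,-0.11,-0.84,0.01,0.65],
[0.01,-0.02,-0.01,-0.11,-0.83,0.0,0.65],
[0.01,-0.01,0.0,-0.12,-0.84,0.01,0.65]] -> [0.4199 0.2    0.1699]
[[0.0,0.0,0.0,0.73,-0.39,0.44,0.65],
[0.0,0.0,0.0,0.72,-0.38,0.44,0.65],
[0.0,0.0,0.0,0.73,-0.39,0.43,0.65],
[0.0,0.0,0.0,0.72,-0.38,0.44,0.65]] -> [0.499  0.3049 0.0999]
```

View pics/w3.png

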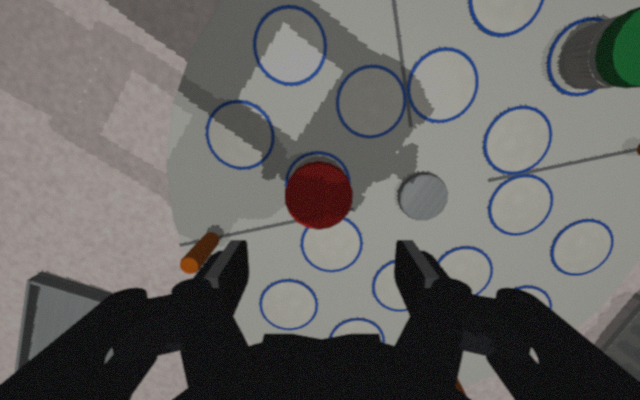

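```bash
python3 - <<'E'
from h import *
print('jar',wpt((319,195),.092)); 
for n,q in dict(f1=(240,134),f2=(371,101),f0=(290,45),nb=(332,243)).items(): print(n,wpt(q,.040))
E
```

```text
jar [ 0.5614 -0.021   0.092 ]
f1 [ 0.4813 -0.0125  0.04  ]
f2 [0.573  0.0605 0.04  ]
f0 [0.4929 0.0714 0.04  ]
nb [ 0.5993 -0.0725  0.04  ]
```

D's jar is within about 3 mm of f3. Next is jar B.

{"op": "carry_out", "data": {
  "moves": [
    [[0,0,0,-0.11,-0.84,0,0.65],[0,0,0,-0.11,-0.84,0,0.65],[0,0,0,-0.11,-0.84,0,0.65],[0,0,0,-0.11,-0.84,0,0.65],[0,0,0,-0.11,-0.84,0,0.65],[0,0,0,-0.11,-0.84,0,0.65],[0,0,0,-0.11,-0.84,0,0.65],[0,0,0,-0.12,-0.84,0,0.65]]
  ]
}}

```text
time: 6.98
tool_pos: [0.4148, 0.2026, 0.1646]
tool_rot: [-0.0, 0.977, 0.215, 0.0]
contact_force: [1.3, 0.6, 0.8]
gripper_width: 0.824
```

{"op": "carry_out", "data": {
  "moves": [
    [[0,0,0,0.73,-0.39,0.44,0.65],[0,0,0,0.72,-0.38,0.44,0.65],[0,0,0,0.73,-0.39,0.43,0.65],[0,0,0,0.72,-0.38,0.44,0.65],[0,0,0,0,0,0,0.65],[0,0,0,0,0,0,0.65]]
  ]
}}

```text
time: 7.48
tool_pos: [0.4942, 0.3064, 0.0915]
tool_rot: [0.001, 0.976, 0.216, -0.003]
contact_force: [-0.2, 0.8, 0.3]
gripper_width: 0.825
```

```bash
python3 - <<'E'
from h import *
print(state()['tool_pos']); f=save('wrist','w4.png')
plan([((.498,.309,.04),25,2,.65),((.498,.309,.014),25,2,.65)])
E
```

```text
[0.49420494 0.30644322 0.09152556]
[[0.0,0.01,-0.01,0.05,-0.02,0.67,0.65],
[0.0,0.02,-0.01,0.06,-0.01,0.66,0.65]] -> [0.4981 0.309  0.0402]
[[0.0,0.0,0.0,0.0,0.0,0.33,0.65],
[0.0,0.0,0.0,0.0,0.0,0.32,0.65]] -> [0.4981 0.309  0.0142]
```

View pics/w4.png

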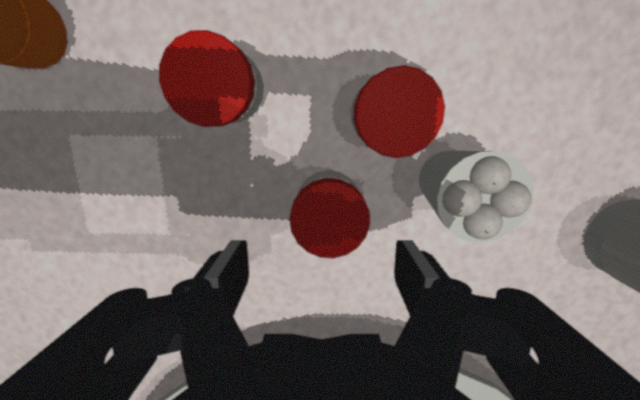

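```bash
python3 - <<'E'
from h import *
b=wpt((330,218),.052); print(b, wpt((400,111),.052), wpt((206,78),.052))
plan([((b[0],b[1],.04),25,2,.65),((b[0],b[1],.014),25,2,.65)])
E
```

```text
[0.4985 0.3122 0.052 ] [0.5072 0.3882 0.052 ] [0.3997 0.3579 0.052 ]
[[0.0,0.01,-0.01,0.08,-0.05,0.67,0.65],
[0.0,0.02,-0.01,0.07,-0.05,0.66,0.65]] -> [0.4983 0.3122 0.0402]
[[0.0,0.0,0.0,0.0,0.0,0.33,0.65],
[0.0,0.0,0.0,0.0,0.0,0.32,0.65]] -> [0.4983 0.3122 0.0142]
```

{"op": "carry_out", "data": {
  "moves": [
    [[0,0,0,0.08,-0.05,0.67,0.65],[0,0,0,0.08,-0.05,0.66,0.65],[0,0,0,0,0,0.33,0.65],[0,0,0,0,0,0.32,0.65],[0,0,0,0,0,0,0.65],[0,0,0,0,0,0,-1],[0,0,0,0,0,0,-1],[0,0,0,0,0,0,-1]]
  ]
}}

```text
time: 8.2
tool_pos: [0.5033, 0.3137, 0.0205]
tool_rot: [-0.001, 0.977, 0.215, 0.005]
contact_force: [1.6, 1.1, 9.2]
gripper_width: 0.591
```

{"op": "carry_out", "data": {
  "moves": [
    [[0,0,0,0,0,0,-1],[0,0,0,0,0,0,-1],[0,0,0,0,0,-0.3,-1],[0,0,0,0,0,-0.9,-1],[0,0,0,0,0,-0.9,-1],[0,0,0,0,0,-0.9,-1],[0,0,0,0,0,-0.9,-1],[0,0,0,0,0,0,-1]]
  ]
}}

```text
time: 8.87
tool_pos: [0.5034, 0.3142, 0.1824]
tool_rot: [-0.002, 0.977, 0.215, 0.008]
contact_force: [1.1, -0.3, 1.6]
gripper_width: 0.592
```

```bash
cat >> h.py <<'E'
def lid(green=False,seed=(321,270)):
    "position of held lid in tool frame (median z, extent centre)"
    f=grab_frame('wrist'); Z=f['z_map'];K=f['K'];H=f['hand_eye'];im=f['frame'].astype(int)
    m=(im[:,:,1]>40)&(im[:,:,0]<im[:,:,1]*.6) if green else (im[:,:,0]>60)&(im[:,:,1]<40)
    n,l,st,c=cv2.connectedComponentsWithStats(m.astype(np.uint8)); i=l[seed[1],seed[0]]
    vs,us=np.nonzero((l==i)&(Z>0)); z=Z[vs,us]
    P=np.c_[(us-K[0,2])/K[0,0]*z,(vs-K[1,2])/K[1,1]*z,z]@H[:3,:3].T+H[:3,3]
    zz=np.median(P[:,2]); P=P[abs(P[:,2]-zz)<.003]
    print('lid px',st[i],c[i],'tool: centre',P[:,:2].mean(0),(np.percentile(P[:,:2],1,axis=0)+np.percentile(P[:,:2],99,axis=0))/2,zz)
E
python3 - <<'E'
from h import *
print(state()['tool_pos']); lid()
plan([((.5695+.001,.0595-.003,.13),25,8,-1),((.5695+.001,.0595-.003,.075),25,3,-1)])
E
```

```text
[0.50340591 0.31418522 0.18238306]
lid px [  260   218   123   121 11552] [321.02475762 278.44503116] tool: centre [ 8.65344625e-04 -7.84659331e-05] [0.00088522 0.00106223] -0.03152282503897703
[[0.0,-0.02,0.0,-0.15,0.82,0.15,-1],
[0.0,-0.02,0.0,-0.14,0.82,0.15,-1],
[0.0,-0.02,0.0,-0.15,0.82,0.15,-1],
[0.0,-0.01,-0.01,-0.14,0.82,0.15,-1],
[0.0,-0.02,0.0,-0.15,0.82,0.15,-1],
[0.0,-0.01,-0.01,-0.14,0.82,0.15,-1],
[0.0,-0.02,0.0,-0.15,0.81,0.15,-1],
[0.0,-0.01,-0.01,-0.14,0.82,0.16,-1]] -> [0.5706 0.0565 0.1299]
[[0.0,0.0,0.0,0.0,0.0,0.46,-1],
[0.0,0.0,0.0,0.0,0.0,0.46,-1],
[0.0,0.0,0.0,0.0,0.0,0.45,-1]] -> [0.5706 0.0565 0.0751]
```

```bash
python3 - <<'E'
from h import *
plan([((.5705,.0605,.13),25,8,-1),((.5705,.0605,.085),25,3,-1)],start=(np.array([.5034,.3142,.178]),pose()[1]))
E
```

```text
[[0.0,-0.02,0.0,-0.14,0.81,0.15,-1],
[0.0,-0.02,0.0,-0.15,0.81,0.15,-1],
[0.0,-0.02,0.0,-0.14,0.81,0.15,-1],
[0.0,-0.01,-0.01,-0.14,0.81,0.15,-1],
[0.0,-0.02,0.0,-0.15,0.8,0.15,-1],
[0.0,-0.01,-0.01,-0.15,0.81,0.15,-1],
[0.0,-0.02,0.0,-0.14,0.8,0.15,-1],
[0.0,-0.01,-0.01,-0.15,0.81,0.14,-1]] -> [0.5704 0.0604 0.1301]
[[0.0,0.0,0.0,0.0,0.0,0.38,-1],
[0.0,0.0,0.0,0.0,0.0,0.37,-1],
[0.0,0.0,0.0,0.0,0.0,0.38,-1]] -> [0.5704 0.0604 0.0849]
```

{"op": "carry_out", "data": {
  "moves": [
    [[0,0,0,-0.14,0.81,0.12,-1],[0,0,0,-0.15,0.81,0.12,-1],[0,0,0,-0.14,0.81,0.15,-1],[0,0,0,-0.14,0.81,0.15,-1],[0,0,0,-0.15,0.81,0.15,-1],[0,0,0,-0.15,0.81,0.15,-1],[0,0,0,-0.14,0.81,0.15,-1],[0,0,0,-0.14,0.81,0.18,-1]]
  ]
}}

```text
time: 9.58
tool_pos: [0.5655, 0.0562, 0.1234]
tool_rot: [-0.0, 0.977, 0.215, -0.001]
contact_force: [0.1, 0.3, -0.6]
gripper_width: 0.593
```

{"op": "carry_out", "data": {
  "moves": [
    [[0,0,0,0,0,0.38,-1],[0,0,0,0,0,0.38,-1],[0,0,0,0,0,0.38,-1],[0,0,0,0,0,0,-1],[0,0,0,0,0,0,-1],[0,0,0,0,0,0,-1],[0,0,0,0,0,0,-1],[0,0,0,0,0,0,-1]]
  ]
}}

```text
time: 10.25
tool_pos: [0.5673, 0.0582, 0.0802]
tool_rot: [0.0, 0.976, 0.216, 0.001]
contact_force: [-0.1, -0.8, -0.2]
gripper_width: 0.593
```

```bash
python3 - <<'E'
from h import *
print(state()['tool_pos']); lid()
plan([((.5705,.0605,.062),25,3,-1)])
E
```

```text
[0.56733514 0.05817253 0.08024548]
lid px [  259   218   124   121 11577] [320.97598687 278.42342576] tool: centre [ 8.14303327e-04 -7.16104212e-05] [0.00088154 0.00110017] -0.03152902671415038
[[0.0,-0.01,-0.01,0.03,-0.01,0.15,-1],
[0.01,0.0,0.0,0.03,0.0,0.15,-1],
[0.0,-0.01,-0.01,0.04,-0.01,0.15,-1]] -> [0.5706 0.0606 0.0621]
```

{"op": "carry_out", "data": {
  "moves": [
    [[0,0,0,0.03,0,0.15,-1],[0,0,0,0.03,0,0.15,-1],[0,0,0,0.04,0,0.15,-1],[0,0,0,0,0,0,-1],[0,0,0,0,0,0,-1],[0,0,0,0,0,0,-1],[0,0,0,0,0,0,-1],[0,0,0,0,0,0,-1]]
  ]
}}

```text
time: 10.97
tool_pos: [0.57, 0.0597, 0.0605]
tool_rot: [-0.0, 0.977, 0.215, -0.0]
contact_force: [-0.5, -0.3, -0.5]
gripper_width: 0.594
```

{"op": "carry_out", "data": {
  "moves": [
    [[0,0,0,0,0,0,0.6],[0,0,0,0,0,0,0.6],[0,0,0,0,0,0,0.6],[0,0,0,0,0,-0.5,0.6],[0,0,0,0,0,-0.9,0.6],[0,0,0,0,0,-0.9,0.6],[0,0,0,0,0,-0.4,0.65],[0,0,0,0,0,0,0.65]]
  ]
}}

```text
time: 11.63
tool_pos: [0.5737, 0.0596, 0.1755]
tool_rot: [0.001, 0.976, 0.215, 0.005]
contact_force: [0.2, 0.4, 0.9]
gripper_width: 0.827
```

```bash
python3 - <<'E'
from h import *
print(state()['tool_pos']); f=save('wrist','w5.png')
plan([((.4,.32,.165),25,8,.65),((.40,.352,.105),25,3,.65)])
E
```

```text
[0.57368085 0.05962491 0.175531  ]
[[0.0,-0.01,0.0,-0.15,-0.96,0.02,0.65],
[0.0,-0.01,0.0,-0.15,-0.97,0.02,0.65],
[0.01,-0.01,0.0,-0.14,-0.96,0.02,0.65],
[0.0,-0.01,0.0,-0.15,-0.97,0.02,0.65],
[0.01,-0.01,-0.01,-0.14,-0.96,0.02,0.65],
[0.0,-0.01,0.0,-0.14,-0.97,0.02,0.65],
[0.01,0.0,-0.01,-0.15,-0.96,0.02,0.65],
[0.0,-0.01,0.0,-0.14,-0.97,0.03,0.65]] -> [0.4001 0.3202 0.165 ]
[[0.0,0.0,0.0,0.11,-0.24,0.5,0.65],
[0.0,0.0,0.0,0.11,-0.24,0.5,0.65],
[0.0,0.0,0.0,0.11,-0.24,0.5,0.65]] -> [0.3998 0.3519 0.1049]
```

View pics/w5.png

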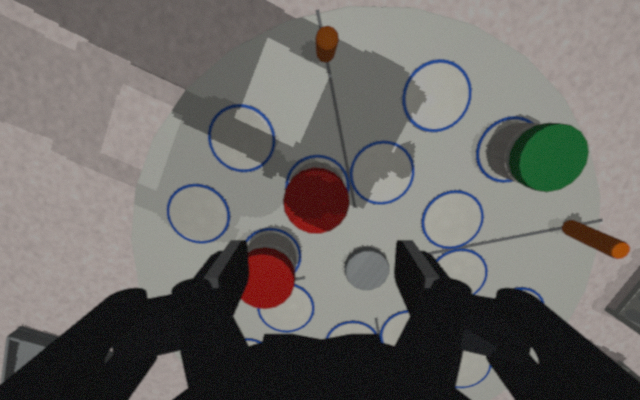

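B's lid is at (317,200) over ring f2 and D's at (265,278) over f3. Both look centred; I'll compute that later from the top view. Next is C.

{"op": "carry_out", "data": {
  "moves": [
    [[0,0,0,-0.15,-0.96,0.02,0.65],[0,0,0,-0.15,-0.96,0.02,0.65],[0,0,0,-0.15,-0.96,0.02,0.65],[0,0,0,-0.15,-0.96,0.02,0.65],[0,0,0,-0.14,-0.96,0.02,0.65],[0,0,0,-0.14,-0.96,0.02,0.65],[0,0,0,-0.14,-0.96,0.02,0.65],[0,0,0,-0.14,-0.96,0.02,0.65]]
  ]
}}

```text
time: 12.35
tool_pos: [0.3966, 0.3196, 0.1605]
tool_rot: [0.0, 0.977, 0.215, -0.001]
contact_force: [-0.1, 0.3, -0.5]
gripper_width: 0.828
```

{"op": "carry_out", "data": {
  "moves": [
    [[0,0,0,0.11,-0.24,0.5,0.65],[0,0,0,0.11,-0.24,0.5,0.65],[0,0,0,0.11,-0.24,0.5,0.65],[0,0,0,0,0,0,0.65],[0,0,0,0,0,0,0.65],[0,0,0,0,0,0,0.65],[0,0,0,0,0,0,0.65],[0,0,0,0,0,0,0.65]]
  ]
}}

```text
time: 13.02
tool_pos: [0.3997, 0.3505, 0.1039]
tool_rot: [-0.0, 0.977, 0.215, 0.001]
contact_force: [0.4, 0.0, 0.2]
gripper_width: 0.827
```

```bash
python3 - <<'E'
from h import *
print(state()['tool_pos']); f=save('wrist','w6.png')
im=f['frame'].astype(int); m=((im[:,:,0]>60)&(im[:,:,1]<40)).astype(np.uint8)
n,l,st,c=cv2.connectedComponentsWithStats(m)
for i in range(1,n):
    if st[i][4]>300: print(st[i],c[i],wpt(c[i],.052))
E
```

```text
[0.39967283 0.35046046 0.10388224]
[143 118  39  67 851] [163.18096357 150.7826087 ] [0.2909 0.3499 0.052 ]
[ 286  169   75   74 4345] [322.70425777 205.70310702] [0.3975 0.3592 0.052 ]
[ 441  194   82   73 4492] [481.4752894  229.86798753] [0.5024 0.3888 0.052 ]
```

View pics/w6.png

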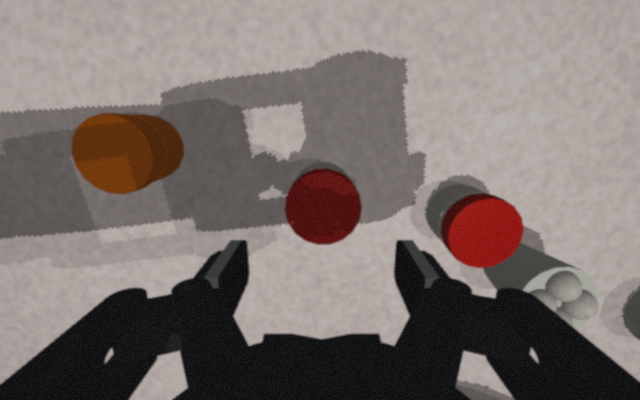

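C's lid is at (323,206), A at (481,230), and the orange decoy at (125,152) stays untouched.

```bash
python3 - <<'E'
from h import *
plan([((.398,.3588,.045),25,3,.65),((.398,.3588,.017),25,2,.65)])
E
```

```text
[[0.0,-0.01,-0.01,0.02,-0.07,0.49,0.65],
[0.0,-0.01,-0.01,0.01,-0.07,0.49,0.65],
[0.0,-0.01,-0.01,0.02,-0.06,0.49,0.65]] -> [0.3982 0.3587 0.0451]
[[0.0,0.0,0.0,0.0,0.0,0.35,0.65],
[0.0,0.0,0.0,0.0,0.0,0.35,0.65]] -> [0.3981 0.3587 0.0171]
```

{"op": "carry_out", "data": {
  "moves": [
    [[0,0,0,0.02,-0.07,0.49,0.65],[0,0,0,0.02,-0.07,0.49,0.65],[0,0,0,0.01,-0.07,0.49,0.65],[0,0,0,0,0,0.35,0.65],[0,0,0,0,0,0.35,0.65],[0,0,0,0,0,0,0.65],[0,0,0,0,0,0,-1],[0,0,0,0,0,0,-1]]
  ]
}}

```text
time: 13.73
tool_pos: [0.3981, 0.3595, 0.0174]
tool_rot: [-0.0, 0.977, 0.215, 0.001]
contact_force: [1.2, 0.5, -0.1]
gripper_width: 0.595
```

{"op": "carry_out", "data": {
  "moves": [
    [[0,0,0,0,0,0,-1],[0,0,0,0,0,0,-1],[0,0,0,0,0,0,-1],[0,0,0,0,0,0,-1]]
  ]
}}

```text
time: 14.07
tool_pos: [0.3979, 0.3595, 0.0171]
tool_rot: [-0.0, 0.977, 0.215, 0.001]
contact_force: [-1.2, -0.3, 5.6]
gripper_width: 0.6
```

{"op": "carry_out", "data": {
  "moves": [
    [[0,0,0,0,0,-0.3,-1],[0,0,0,0,0,-0.8,-1],[0,0,0,0,0,-0.9,-1],[0,0,0,0,0,-0.9,-1],[0,0,0,0,0,-0.6,-1],[0,0,0,0,0,0,-1],[0,0,0,0,0,0,-1],[0,0,0,0,0,0,-1]]
  ]
}}

```text
time: 14.73
tool_pos: [0.3962, 0.3585, 0.1548]
tool_rot: [0.0, 0.977, 0.215, -0.001]
contact_force: [0.2, 0.2, -0.7]
gripper_width: 0.595
```

```bash
python3 - <<'E'
from h import *
print(state()['tool_pos']); lid()
np.savez('top1.npz',**save('top','t3.png',(140,80,400,280),3))
f1=(.4795,-.012)
plan([((.40,.2,.15),25,4,-1),((*f1,.14),25,6,-1),((*f1,.085),25,3,-1)])
E
```

```text
[0.39624677 0.35851565 0.15475293]
lid px [  258   225   127   114 11423] [321.19697102 283.74577607] tool: centre [0.00089566 0.00033289] [0.00087388 0.00054355] -0.03503784258917346
[[0.0,0.01,-0.01,-0.39,0.91,0.02,-1],
[0.0,0.01,0.0,-0.39,0.91,0.02,-1],
[0.0,0.01,-0.01,-0.39,0.91,0.03,-1],
[0.01,0.02,0.0,-0.4,0.9,0.02,-1]] -> [0.4    0.2    0.1501]
[[0.0,0.0,0.0,-0.07,0.94,0.04,-1],
[0.0,0.0,0.0,-0.07,0.94,0.04,-1],
[0.0,0.0,0.0,-0.07,0.94,0.04,-1],
[0.0,0.0,0.0,-0.08,0.94,0.04,-1],
[0.0,0.0,0.0,-0.07,0.94,0.04,-1],
[0.0,0.0,0.0,-0.08,0.94,0.05,-1]] -> [ 0.4793 -0.0119  0.14  ]
[[0.0,0.0,0.0,0.0,0.0,0.46,-1],
[0.0,0.0,0.0,0.0,0.0,0.46,-1],
[0.0,0.0,0.0,0.0,0.0,0.45,-1]] -> [ 0.4793 -0.0119  0.0852]
```

View pics/t3.png

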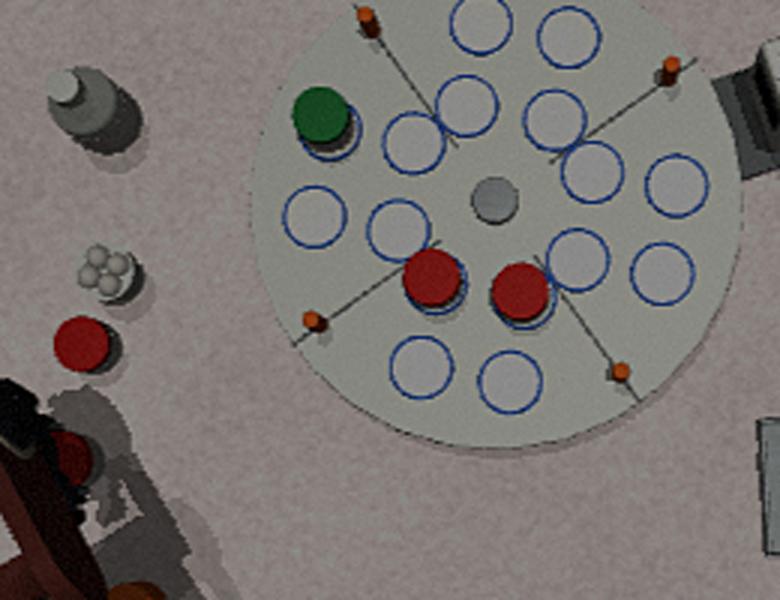

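Lids sit at crop (432,277) over f2 and (521,291) over f3, and A is unmoved. I'm carrying C to f1.

{"op": "carry_out", "data": {
  "moves": [
    [[0,0,0,-0.39,0.9,0.02,-1],[0,0,0,-0.39,0.91,0.02,-1],[0,0,0,-0.39,0.91,0.02,-1],[0,0,0,-0.4,0.9,0.02,-1],[0,0,0,-0.07,0.94,0.04,-1],[0,0,0,-0.07,0.94,0.04,-1],[0,0,0,-0.07,0.94,0.04,-1],[0,0,0,-0.08,0.94,0.04,-1]]
  ]
}}

```text
time: 15.5
tool_pos: [0.4528, 0.0581, 0.1443]
tool_rot: [-0.0, 0.977, 0.215, -0.001]
contact_force: [0.7, -0.2, -0.5]
gripper_width: 0.594
```

{"op": "carry_out", "data": {
  "moves": [
    [[0,0,0,-0.07,0.94,0.04,-1],[0,0,0,-0.08,0.94,0.04,-1],[0,0,0,0,0,0.46,-1],[0,0,0,0,0,0.46,-1],[0,0,0,0,0,0.46,-1],[0,0,0,0,0,0,-1],[0,0,0,0,0,0,-1],[0,0,0,0,0,0,-1]]
  ]
}}

```text
time: 16.17
tool_pos: [0.4798, -0.0107, 0.0877]
tool_rot: [-0.0, 0.976, 0.216, -0.0]
contact_force: [0.2, -1.1, -0.9]
gripper_width: 0.589
```

{"op": "carry_out", "data": {
  "moves": [
    [[0,0,0,0,0,0,-1],[0,0,0,0,0,0,-1],[0,0,0,0,0,0,-1]]
  ]
}}

```text
time: 16.42
tool_pos: [0.4807, -0.0108, 0.0889]
tool_rot: [0.0, 0.976, 0.216, 0.001]
contact_force: [-0.3, -0.4, -1.7]
gripper_width: 0.59
```

```bash
python3 - <<'E'
from tri import *
T=np.load('top1.npz')
tl=lambda u,v:(140+u/3-.33,80+v/3-.33)
for n,q,z in [('jar@f2',(432,277),.092),('jar@f3',(521,291),.092),('f2',(437,284),.04),('f3',(525,297),.04)]: print(n,plane(T,tl(*q),z).round(4))
print(state()['tool_pos']);plan([((.4795,-.012,.058),25,3,-1)])
E
```

```text
jar@f2 [0.5691 0.0574 0.092 ]
jar@f3 [ 0.558  -0.0231  0.092 ]
f2 [0.5692 0.0579 0.04  ]
f3 [ 0.5586 -0.0246  0.04  ]
[ 0.48065239 -0.01077661  0.0888523 ]
[[0.0,-0.01,-0.01,-0.01,0.0,0.26,-1],
[0.01,0.0,0.0,-0.01,0.01,0.26,-1],
[0.0,-0.01,-0.01,-0.02,0.0,0.25,-1]] -> [ 0.4794 -0.0118  0.0581]
```

{"op": "carry_out", "data": {
  "moves": [
    [[0,0,0,-0.01,0,0.26,-1],[0,0,0,-0.01,0,0.26,-1],[0,0,0,-0.02,0,0.26,-1],[0,0,0,0,0,0,-1],[0,0,0,0,0,0,-1],[0,0,0,0,0,0,-1],[0,0,0,0,0,0,-1],[0,0,0,0,0,0,-1]]
  ]
}}

```text
time: 17.08
tool_pos: [0.4785, -0.0116, 0.0562]
tool_rot: [0.0, 0.977, 0.215, 0.0]
contact_force: [-0.1, -0.5, 1.2]
gripper_width: 0.595
```

{"op": "carry_out", "data": {
  "moves": [
    [[0,0,0,0,0,0,0.6],[0,0,0,0,0,0,0.6],[0,0,0,0,0,0,0.6],[0,0,0,0,0,-0.5,0.6],[0,0,0,0,0,-0.9,0.6],[0,0,0,0,0,-0.9,0.6],[0,0,0,0,0,-0.5,0.65],[0,0,0,0,0,0,0.65]]
  ]
}}

```text
time: 17.75
tool_pos: [0.4817, -0.012, 0.1746]
tool_rot: [0.002, 0.976, 0.216, 0.005]
contact_force: [0.7, 0.3, 0.1]
gripper_width: 0.823
```

```bash
python3 - <<'E'
from h import *
plan([((.48,.26,.17),25,8,.65),((.504,.378,.12),25,4,.65)])
E
```

```text
[[0.01,-0.01,0.0,0.35,-0.77,0.01,0.65],
[0.01,-0.01,0.0,0.35,-0.77,0.01,0.65],
[0.01,-0.01,0.0,0.35,-0.77,0.01,0.65],
[0.01,-0.01,0.0,0.35,-0.78,0.02,0.65],
[0.01,-0.01,-0.01,0.36,-0.77,0.02,0.65],
[0.01,-0.02,0.0,0.36,-0.78,0.01,0.65],
[0.0,-0.01,-0.01,0.35,-0.77,0.02,0.65],
[0.01,-0.02,0.0,0.36,-0.78,0.01,0.65]] -> [0.4801 0.2602 0.1701]
[[0.0,0.0,0.0,0.45,-0.6,0.31,0.65],
[0.0,0.0,0.0,0.45,-0.61,0.31,0.65],
[0.0,0.0,0.0,0.44,-0.6,0.32,0.65],
[0.0,0.0,0.0,0.45,-0.61,0.31,0.65]] -> [0.504  0.3782 0.12  ]
```

{"op": "carry_out", "data": {
  "moves": [
    [[0,0,0,0.35,-0.77,0,0.65],[0,0,0,0.35,-0.77,0,0.65],[0,0,0,0.35,-0.77,0,0.65],[0,0,0,0.35,-0.77,0,0.65],[0,0,0,0.36,-0.78,0,0.65],[0,0,0,0.36,-0.78,0,0.65],[0,0,0,0.36,-0.78,0,0.65],[0,0,0,0.36,-0.78,0,0.65]]
  ]
}}

```text
time: 18.42
tool_pos: [0.4761, 0.2628, 0.1671]
tool_rot: [0.0, 0.976, 0.216, -0.001]
contact_force: [0.0, -0.4, 0.6]
gripper_width: 0.825
```

{"op": "carry_out", "data": {
  "moves": [
    [[0,0,0,0.45,-0.6,0.31,0.65],[0,0,0,0.45,-0.6,0.31,0.65],[0,0,0,0.45,-0.6,0.31,0.65],[0,0,0,0.45,-0.6,0.31,0.65],[0,0,0,0,0,0,0.65],[0,0,0,0,0,0,0.65],[0,0,0,0,0,0,0.65],[0,0,0,0,0,0,0.65]]
  ]
}}

```text
time: 19.08
tool_pos: [0.5022, 0.3778, 0.1191]
tool_rot: [0.0, 0.977, 0.215, 0.0]
contact_force: [-0.3, -0.7, -0.1]
gripper_width: 0.826
```

```bash
python3 - <<'E'
from h import *
print(state()['tool_pos']); f=save('wrist','w7.png')
im=f['frame'].astype(int); m=((im[:,:,0]>60)&(im[:,:,1]<40)).astype(np.uint8)
n,l,st,c=cv2.connectedComponentsWithStats(m)
for i in range(1,n):
    if st[i][4]>300:
        a=wpt(c[i],.052);print(st[i],c[i],a)
        if st[i][4]>2500: plan([((a[0],a[1],.05),25,3,.65),((a[0],a[1],.017),25,2,.65)])
E
```

```text
[0.50217723 0.37779234 0.11914735]
[   0   91   62   68 2800] [ 28.13928571 125.06214286] [0.3003 0.3508 0.052 ]
[[0.0,0.0,-0.01,-1.0,-0.5,0.58,0.65],
[0.0,0.0,-0.01,-1.0,-0.51,0.58,0.65],
[0.0,-0.01,-0.02,-1.0,-0.5,0.57,0.65]] -> [0.3681 0.3822 0.0502]
[[0.0,0.0,0.0,-0.93,0.0,0.42,0.65],
[0.0,0.0,0.0,-0.94,-0.01,0.41,0.65]] -> [0.3002 0.3509 0.017 ]
[ 297  164   70   70 3805] [331.56688568 199.04231275] [0.5058 0.3893 0.052 ]
[[0.0,0.0,-0.01,0.07,-0.07,0.58,0.65],
[0.0,0.0,-0.01,0.06,-0.08,0.58,0.65],
[0.0,-0.01,-0.02,0.07,-0.07,0.58,0.65]] -> [0.506  0.3892 0.0499]
[[0.0,0.0,0.0,0.0,0.0,0.41,0.65],
[0.0,0.0,0.0,0.0,0.0,0.41,0.65]] -> [0.506  0.3892 0.0171]
```

View pics/w7.png

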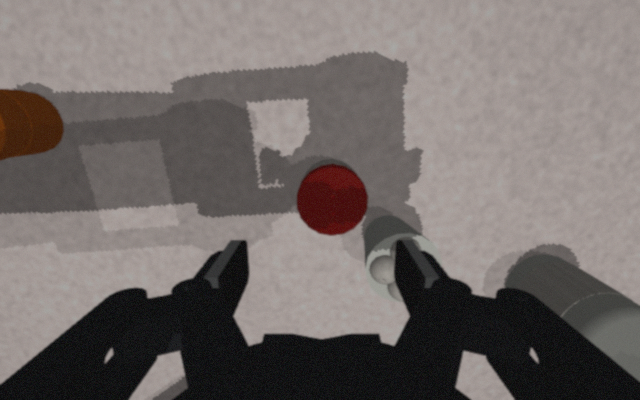

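A's red lid is at (332,199), with the cup at (398,265) behind the right finger. In tool axes the clearance is about 15 mm. Going down.

{"op": "carry_out", "data": {
  "moves": [
    [[0,0,0,0.07,-0.07,0.58,0.6],[0,0,0,0.07,-0.07,0.58,0.6],[0,0,0,0.07,-0.07,0.58,0.6],[0,0,0,0,0,0.41,0.6],[0,0,0,0,0,0.41,0.6],[0,0,0,0,0,0,0.6],[0,0,0,0,0,0,-1],[0,0,0,0,0,0,-1]]
  ]
}}

```text
time: 19.8
tool_pos: [0.5073, 0.3898, 0.0185]
tool_rot: [-0.0, 0.977, 0.215, 0.001]
contact_force: [0.5, -0.3, -0.3]
gripper_width: 0.589
```

{"op": "carry_out", "data": {
  "moves": [
    [[0,0,0,0,0,0,-1],[0,0,0,0,0,0,-1],[0,0,0,0,0,0,-1],[0,0,0,0,0,0,-1]]
  ]
}}

```text
time: 20.13
tool_pos: [0.5069, 0.3901, 0.0178]
tool_rot: [-0.0, 0.977, 0.215, 0.001]
contact_force: [0.1, -1.0, 3.1]
gripper_width: 0.592
```

{"op": "carry_out", "data": {
  "moves": [
    [[0,0,0,0,0,-0.3,-1],[0,0,0,0,0,-0.8,-1],[0,0,0,0,0,-0.9,-1],[0,0,0,0,0,-0.9,-1],[0,0,0,0,0,-0.8,-1],[0,0,0,0,0,0,-1],[0,0,0,0,0,0,-1],[0,0,0,0,0,0,-1]]
  ]
}}

```text
time: 20.8
tool_pos: [0.5057, 0.3896, 0.1642]
tool_rot: [0.0, 0.977, 0.215, -0.0]
contact_force: [0.4, -0.4, -1.3]
gripper_width: 0.594
```

```bash
python3 - <<'E'
from h import *
print(state()['tool_pos']); lid()
f0=(.4905,.0705)
plan([((.45,.2,.16),25,6,-1),((*f0,.14),25,4,-1),((*f0,.085),25,3,-1)])
E
```

```text
[0.50569851 0.38960331 0.16422426]
lid px [  259   223   126   116 11519] [321.17015366 282.20635472] tool: centre [8.43003498e-04 7.88782343e-05] [0.00085813 0.00051096] -0.03428579646784831
[[0.0,0.01,0.0,-0.54,0.62,0.01,-1],
[0.0,0.01,0.0,-0.54,0.62,0.01,-1],
[0.0,0.0,-0.01,-0.54,0.62,0.01,-1],
[0.0,0.01,0.0,-0.54,0.62,0.02,-1],
[0.0,0.0,-0.01,-0.54,0.61,0.01,-1],
[0.0,0.01,0.0,-0.54,0.62,0.01,-1]] -> [0.4501 0.2    0.1602]
[[0.0,0.0,0.0,-0.11,0.84,0.13,-1],
[0.0,0.0,0.0,-0.11,0.84,0.13,-1],
[0.0,0.0,0.0,-0.12,0.84,0.12,-1],
[0.0,0.0,0.0,-0.11,0.84,0.13,-1]] -> [0.4906 0.0706 0.1398]
[[0.0,0.0,0.0,0.0,0.0,0.46,-1],
[0.0,0.0,0.0,0.0,0.0,0.46,-1],
[0.0,0.0,0.0,0.0,0.0,0.45,-1]] -> [0.4906 0.0706 0.085 ]
```

{"op": "carry_out", "data": {
  "moves": [
    [[0,0,0,-0.54,0.62,0.01,-1],[0,0,0,-0.54,0.62,0.01,-1],[0,0,0,-0.54,0.62,0.01,-1],[0,0,0,-0.54,0.62,0.01,-1],[0,0,0,-0.54,0.62,0.01,-1],[0,0,0,-0.54,0.62,0.01,-1],[0,0,0,-0.11,0.84,0.13,-1],[0,0,0,-0.11,0.84,0.13,-1]]
  ]
}}

```text
time: 21.52
tool_pos: [0.4696, 0.1343, 0.1495]
tool_rot: [-0.0, 0.976, 0.216, -0.002]
contact_force: [0.7, 0.2, -0.5]
gripper_width: 0.591
```

{"op": "carry_out", "data": {
  "moves": [
    [[0,0,0,-0.11,0.84,0.13,-1],[0,0,0,-0.11,0.84,0.13,-1],[0,0,0,0,0,0.46,-1],[0,0,0,0,0,0.46,-1],[0,0,0,0,0,0.46,-1],[0,0,0,0,0,0,-1],[0,0,0,0,0,0,-1],[0,0,0,0,0,0,-1]]
  ]
}}

```text
time: 22.18
tool_pos: [0.4916, 0.0711, 0.0859]
tool_rot: [-0.0, 0.976, 0.216, -0.0]
contact_force: [0.0, 1.5, -0.3]
gripper_width: 0.598
```

{"op": "carry_out", "data": {
  "moves": [
    [[0,0,0,0,0,0,-1],[0,0,0,0,0,0,-1],[0,0,0,0,0,0,-1],[0,0,0,0,0,0,-1]]
  ]
}}

```text
time: 22.52
tool_pos: [0.4923, 0.0711, 0.0869]
tool_rot: [0.0, 0.976, 0.216, 0.001]
contact_force: [-0.6, 0.2, -1.8]
gripper_width: 0.591
```

```bash
python3 - <<'E'
from h import *
f0=(.4905,.0705)
plan([((*f0,.0585),25,3,-1)])
E
```

```text
[[0.0,0.0,-0.01,-0.02,0.0,0.24,-1],
[0.0,-0.01,-0.01,-0.01,0.0,0.24,-1],
[0.01,0.0,0.0,-0.02,-0.01,0.23,-1]] -> [0.4904 0.0706 0.0585]
```

{"op": "carry_out", "data": {
  "moves": [
    [[0,0,0,-0.02,0,0.23,-1],[0,0,0,-0.01,0,0.23,-1],[0,0,0,-0.01,0,0.22,-1],[0,0,0,0,0,0,-1],[0,0,0,0,0,0,-1],[0,0,0,0,0,0,-1],[0,0,0,0,0,0,-1],[0,0,0,0,0,0,-1]]
  ]
}}

```text
time: 23.18
tool_pos: [0.4902, 0.0703, 0.0587]
tool_rot: [-0.0, 0.977, 0.215, -0.0]
contact_force: [-0.7, 0.4, -0.1]
gripper_width: 0.599
```

{"op": "carry_out", "data": {
  "moves": [
    [[0,0,0,0,0,0,0.6],[0,0,0,0,0,0,0.6],[0,0,0,0,0,0,0.6],[0,0,0,0,0,-0.5,0.6],[0,0,0,0,0,-0.9,0.6],[0,0,0,0,0,-0.9,0.6],[0,0,0,0,0,-0.7,0.6],[0,0,0,0,0,0,0.6]]
  ]
}}

```text
time: 23.85
tool_pos: [0.4946, 0.0703, 0.187]
tool_rot: [0.001, 0.976, 0.216, 0.007]
contact_force: [1.2, 0.5, 0.6]
gripper_width: 0.797
```

{"op": "carry_out", "data": {
  "moves": [
    [[0,0,0,0,-0.8,-0.4,-1],[0,0,0,0,-0.9,0,-1],[0,0,0,0,-0.9,0,-1],[0,0,0,0,-0.9,0,-1],[0,0,0,0,-0.9,0,-1],[0,0,0,0,-0.6,0,-1],[0,0,0,0,0,0,-1],[0,0,0,0,0,0,-1]]
  ]
}}

```text
time: 24.52
tool_pos: [0.4056, 0.2524, 0.1946]
tool_rot: [0.0, 0.976, 0.217, -0.0]
contact_force: [-0.9, -0.1, 0.1]
gripper_width: 0.001
```

```bash
python3 - <<'E'
from h import *
print(state()['tool_pos'],state()['joint_pos'])
np.savez('top2.npz',**save('top','t4.png',(140,80,400,280),3))
np.savez('scene2.npz',**save('scene','s4.png',(250,150,510,350),3))
E
```

```text
[0.40562067 0.25243622 0.1946232 ] [ 4.00982866e-01 -2.86814970e-01  1.98575808e+00 -3.99776580e-04
  1.44287576e+00 -3.59859752e-02]
```

View pics/t4.png

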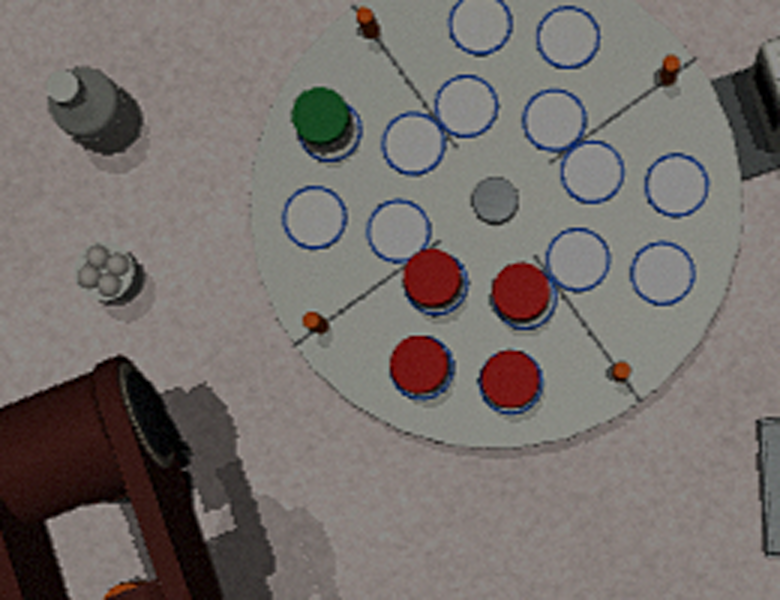

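View pics/s4.png

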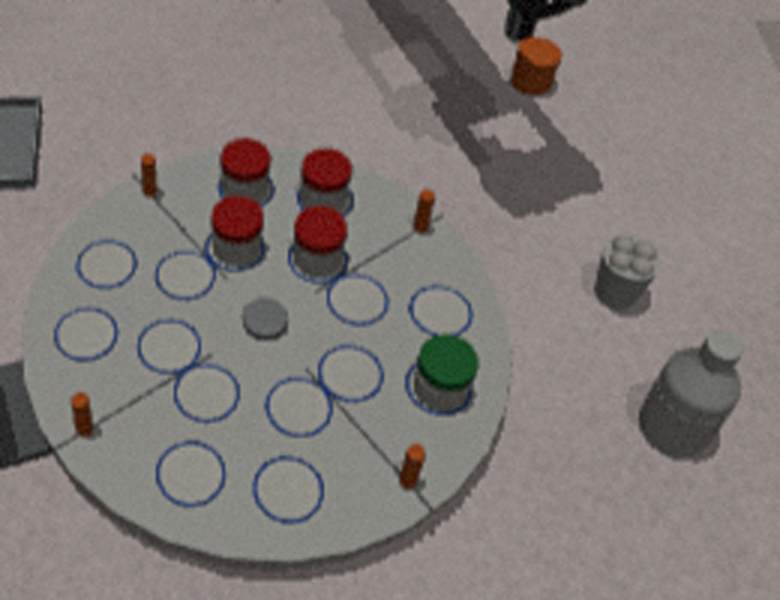

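Top and scene views show all four red lids centred over the front circles: crop (419,366), (510,380), (432,277), (521,291). The cup, bottle and green jar are undisturbed.

Next I straddle the front-left post loosely with the jaws along its circle and lead it round 90°, so the detent cannot fling the table.

```bash
python3 - <<'E'
from h import *
plan([((.5288,.1638,.15),37,6,-.2)])
E
```

```text
[[0.0,0.0,-0.4,0.31,0.54,0.19,-0.2],
[0.0,0.0,-0.41,0.29,0.56,0.19,-0.2],
[0.0,0.0,-0.4,0.27,0.57,0.18,-0.2],
[0.0,0.0,-0.41,0.25,0.57,0.19,-0.2],
[0.0,0.0,-0.4,0.23,0.58,0.18,-0.2],
[0.0,0.0,-0.41,0.21,0.59,0.19,-0.2]] -> [0.5287 0.164  0.1499]
```

{"op": "carry_out", "data": {
  "moves": [
    [[0,0,-0.4,0.31,0.54,0.19,-0.2],[0,0,-0.4,0.29,0.56,0.19,-0.2],[0,0,-0.4,0.27,0.57,0.18,-0.2],[0,0,-0.4,0.25,0.57,0.18,-0.2],[0,0,-0.4,0.23,0.58,0.18,-0.2],[0,0,-0.4,0.21,0.59,0.18,-0.2],[0,0,0,0,0,0,-0.2],[0,0,0,0,0,0,-0.2]]
  ]
}}

```text
time: 25.28
tool_pos: [0.529, 0.1623, 0.1501]
tool_rot: [-0.0, 0.949, 0.314, -0.001]
contact_force: [-1.0, -0.9, -0.4]
gripper_width: 0.404
```

{"op": "carry_out", "data": {
  "moves": [
    [[0,0,0,0,0,0,-0.2],[0,0,0,0,0,0,-0.2],[0,0,0,0,0,0,-0.2],[0,0,0,0,0,0,-0.2]]
  ]
}}

```text
time: 25.62
tool_pos: [0.5282, 0.1648, 0.1514]
tool_rot: [0.0, 0.949, 0.317, 0.0]
contact_force: [-0.2, -0.0, -0.1]
gripper_width: 0.4
```

```bash
python3 - <<'E'
from h import *
print(state()['tool_pos'],state()['gripper_width'],np.degrees(np.arctan2(pose()[1].as_matrix()[1,0],pose()[1].as_matrix()[0,0]))); save('wrist','w8.png')
E
```

```text
[0.52820063 0.16484956 0.15137875] 0.40018253371259394 36.92747615053673
```

View pics/w8.png

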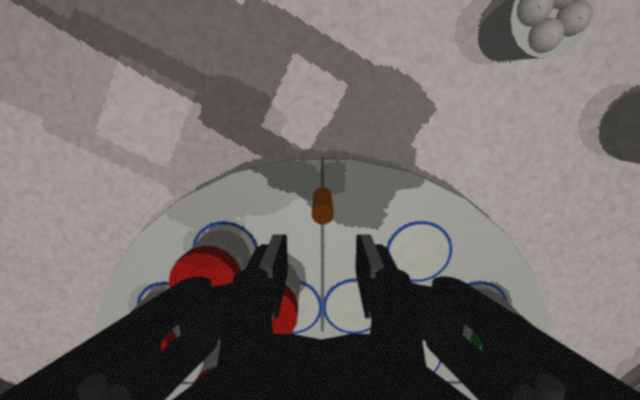

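{"op": "carry_out", "data": {
  "moves": [
    [[0,0,0,0,0,0.5,-0.2],[0,0,0,0,0,0.6,-0.2],[0,0,0,0,0,0.6,-0.2],[0,0,0,0,0,0.4,-0.2],[0,0,0,0,0,0.2,-0.2],[0,0,0,0,0,0,-0.2],[0,0,0,0,0,0,-0.2],[0,0,0,0,0,0,-0.2]]
  ]
}}

```text
time: 26.33
tool_pos: [0.5296, 0.1647, 0.0606]
tool_rot: [0.0, 0.949, 0.316, 0.001]
contact_force: [0.7, 0.1, 0.8]
gripper_width: 0.399
```

```bash
python3 - <<'E'
from h import *
print(wpt((322,215),.095,np.array([.5282,.1648,.1514]),Rdown(36.93)))
p,R=pose(); print(p); c=np.array([.6475,.0055]); d=p[:2]-c; print(np.hypot(*d),np.degrees(np.arctan2(d[1],d[0])))
f=grab_frame('wrist');im=f['frame'].astype(int)[:,:,::-1]; cv2.imwrite('pics/w9.png',im)
E
```

```text
[0.5286 0.1661 0.095 ]
[0.52960146 0.16472101 0.06055419]
0.19811965249113128 126.51887537035549[ WARN:0@1.455] global loadsave.cpp:1063 imwrite_ Unsupported depth image for selected encoder is fallbacked to CV_8U.
```

View pics/w9.png

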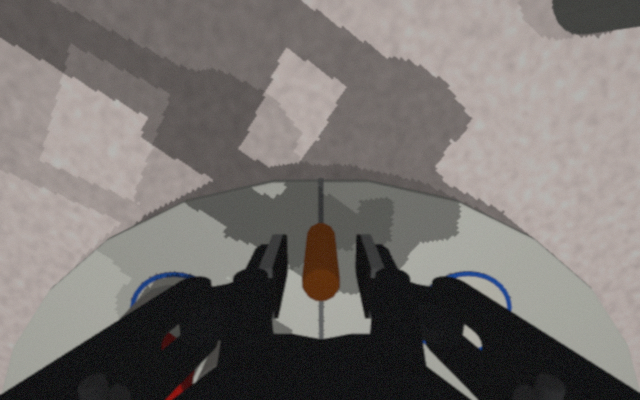

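The post, at (321,262), stands centred between the fingers. I'm starting the arc at 2.5° per row.

{"op": "carry_out", "data": {
  "moves": [
    [[0,0,-0.25,-0.11,0,0,-0.2],[0,0,-0.5,-0.22,0,0,-0.2],[0,0,-0.5,-0.22,0,0,-0.2],[0,0,-0.5,-0.22,0,0,-0.2],[0,0,-0.5,-0.22,0,0,-0.2],[0,0,-0.5,-0.22,0,0,-0.2],[0,0,-0.5,-0.22,0,0,-0.2],[0,0,-0.25,-0.11,0,0,-0.2]]
  ]
}}

```text
time: 27.05
tool_pos: [0.4863, 0.1214, 0.0611]
tool_rot: [0.001, 0.889, 0.458, 0.003]
contact_force: [3.2, 1.9, -0.2]
gripper_width: 0.401
```

```bash
cat > arc.py <<'E'
from h import *
p,R=pose(); c=np.array([.6475,.0055]); d=p[:2]-c; M=R.as_matrix()
print(p,'r',np.hypot(*d),'ang',np.degrees(np.arctan2(d[1],d[0]))%360-126.5,'theta-37',np.degrees(np.arctan2(M[1,0],M[0,0]))-37,state()['contact_force'])
E
python3 arc.py
```

```text
[0.48632524 0.12135731 0.06106885] r 0.19849488658674438 ang 17.790273868813557 theta-37 17.46106627184016 [ 3.19044488  1.8571254  -0.24611968]
```

Radius and angle are tracking, with about 3.7 N on the post. Continuing.

{"op": "carry_out", "data": {
  "moves": [
    [[0,0,-0.5,-0.22,0,0,-0.2],[0,0,-0.5,-0.22,0,0,-0.2],[0,0,-0.5,-0.22,0,0,-0.2],[0,0,-0.5,-0.22,0,0,-0.2],[0,0,-0.5,-0.22,0,0,-0.2],[0,0,-0.5,-0.22,0,0,-0.2],[0,0,-0.5,-0.22,0,0,-0.2],[0,0,-0.5,-0.22,0,0,-0.2]]
  ]
}}

```text
time: 27.72
tool_pos: [0.4553, 0.059, 0.0613]
tool_rot: [0.001, 0.796, 0.605, 0.003]
contact_force: [2.3, 2.0, -0.1]
gripper_width: 0.398
```

```bash
python3 arc.py
```

```text
[0.45529431 0.05904955 0.06131779] r 0.1995258960974875 ang 37.93187440053114 theta-37 37.494631176038595 [ 2.31502369  1.96964801 -0.08608699]
```

{"op": "carry_out", "data": {
  "moves": [
    [[0,0,-0.4,-0.17,0.02,0,-0.2],[0,0,-0.4,-0.17,0.01,0,-0.2],[0,0,-0.4,-0.17,0.01,0,-0.2],[0,0,-0.4,-0.17,0.01,0,-0.2],[0,0,-0.4,-0.17,0.01,0,-0.2],[0,0,-0.4,-0.17,0.01,0,-0.2],[0,0,-0.4,-0.17,0.01,0,-0.2],[0,0,-0.4,-0.17,0.01,0,-0.2]]
  ]
}}

```text
time: 28.38
tool_pos: [0.4495, 0.0043, 0.0605]
tool_rot: [0.001, 0.704, 0.71, 0.001]
contact_force: [0.5, 0.3, 1.0]
gripper_width: 0.401
```

{"op": "carry_out", "data": {
  "moves": [
    [[0,0,-0.4,-0.17,0.01,0,-0.2],[0,0,-0.4,-0.17,0,0,-0.2],[0,0,-0.4,-0.17,0,0,-0.2],[0,0,-0.4,-0.17,0,0,-0.2],[0,0,-0.4,-0.17,0,0,-0.2],[0,0,-0.4,-0.17,0,0,-0.2],[0,0,-0.4,-0.17,0,0,-0.2],[0,0,-0.4,-0.17,0,0,-0.2]]
  ]
}}

```text
time: 29.05
tool_pos: [0.4573, -0.0502, 0.0607]
tool_rot: [0.002, 0.598, 0.801, 0.0]
contact_force: [2.4, -2.6, -1.3]
gripper_width: 0.401
```

```bash
python3 arc.py
```

```text
[ 0.45734875 -0.05015158  0.06066781] r 0.1981277300224374 ang 69.81317500573337 theta-37 69.4800422158662 [ 2.38043674 -2.63740223 -1.30544032]
```

{"op": "carry_out", "data": {
  "moves": [
    [[0,0,-0.4,-0.17,0,0,-0.2],[0,0,-0.4,-0.17,0,0,-0.2],[0,0,-0.4,-0.17,0,0,-0.2],[0,0,-0.4,-0.17,0,0,-0.2],[0,0,-0.4,-0.17,0,0,-0.2],[0,0,-0.4,-0.17,0,0,-0.2],[0,0,-0.4,-0.17,0,0,-0.2],[0,0,-0.4,-0.17,0,0,-0.2]]
  ]
}}

```text
time: 29.72
tool_pos: [0.4786, -0.0996, 0.0606]
tool_rot: [0.002, 0.481, 0.877, 0.0]
contact_force: [-0.0, -0.5, -0.3]
gripper_width: 0.4
```

{"op": "carry_out", "data": {
  "moves": [
    [[0,0,-0.4,-0.17,0,0,-0.2],[0,0,-0.4,-0.17,0,0,-0.2],[0,0,0,0,0,0,-0.2],[0,0,0,0,0,0,-0.2],[0,0,0,0,0,0,-0.2],[0,0,0,0,0,0,-0.2],[0,0,0,0,0,0,-0.2],[0,0,0,0,0,0,-0.2]]
  ]
}}

```text
time: 30.38
tool_pos: [0.4847, -0.1099, 0.0589]
tool_rot: [0.0, 0.451, 0.893, 0.0]
contact_force: [1.1, -0.2, 0.5]
gripper_width: 0.404
```

```bash
python3 arc.py; python3 -c "
from h import *
save('wrist','w10.png');save('scene','s10.png',(150,130,510,360),2)"
```

```text
[ 0.4847051  -0.10994502  0.05892768] r 0.19957387207007093 ang 88.84212944623624 theta-37 89.38777101513108 [ 1.11404767 -0.18314719  0.54411903]
```

View pics/w10.png

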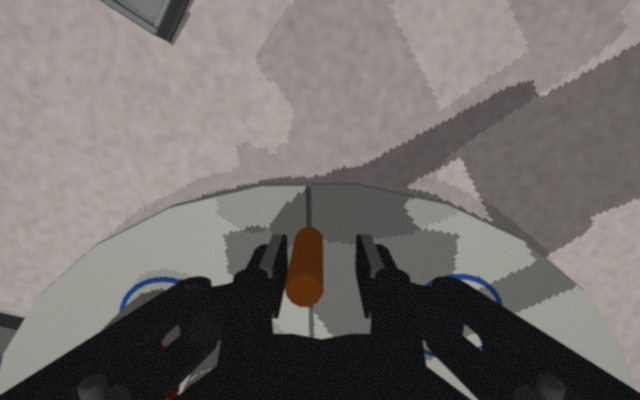

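View pics/s10.png

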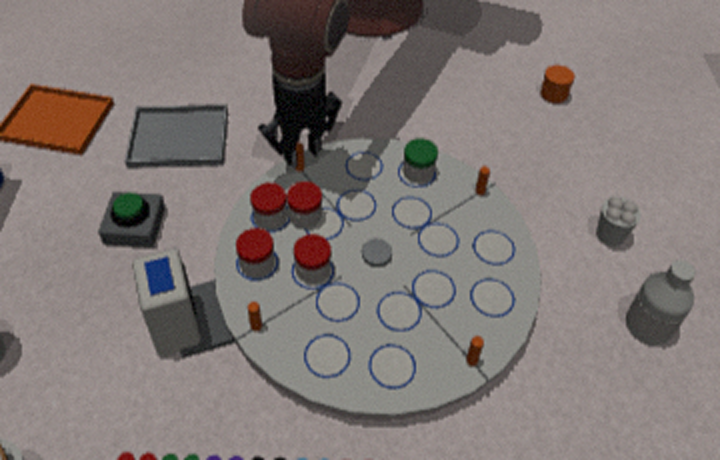

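The table has reached the next position (arc at about 89°) with the post free between the fingers at (304,265). In the scene crop the jar at (304,200) has shifted off its ring at (323,222), so it was probably knocked. I'll lift off and look.

{"op": "carry_out", "data": {
  "moves": [
    [[0,0,0,0,0,-0.3,-0.2],[0,0,0,0,0,-0.7,-0.2],[0,0,0,0,0,-0.9,-0.2],[0,0,0,0,0,-0.9,-0.2],[0,0,0,0,0,-0.9,-0.2],[0,0,0,0,-0.8,0,0.5],[0,0,0,0,-0.9,0,0.5],[0,0,0,0,-0.9,0,0.5]]
  ]
}}

```text
time: 31.15
tool_pos: [0.4008, -0.1724, 0.2091]
tool_rot: [0.001, 0.45, 0.893, -0.0]
contact_force: [-0.6, -0.7, -0.2]
gripper_width: 0.749
```

{"op": "carry_out", "data": {
  "moves": [
    [[0,0,0,0,0,0,0.5],[0,0,0,0,0,0,0.5],[0,0,0,0,0,0,0.5],[0,0,0,0,0,0,0.5]]
  ]
}}

```text
time: 31.48
tool_pos: [0.4017, -0.1715, 0.2074]
tool_rot: [0.0, 0.451, 0.893, 0.0]
contact_force: [0.7, 0.1, 0.9]
gripper_width: 0.75
```

```bash
python3 -c "
from h import *
print(pose()[0])
np.savez('wr3.npz',**save('wrist','w11.png'));np.savez('top3.npz',**save('top','t11.png',(220,80,480,280),3));np.savez('scene3.npz',**save('scene','s11.png',(210,130,470,330),3))"
```

```text
[ 0.40168822 -0.17148659  0.20735301]
```

View pics/t11.png

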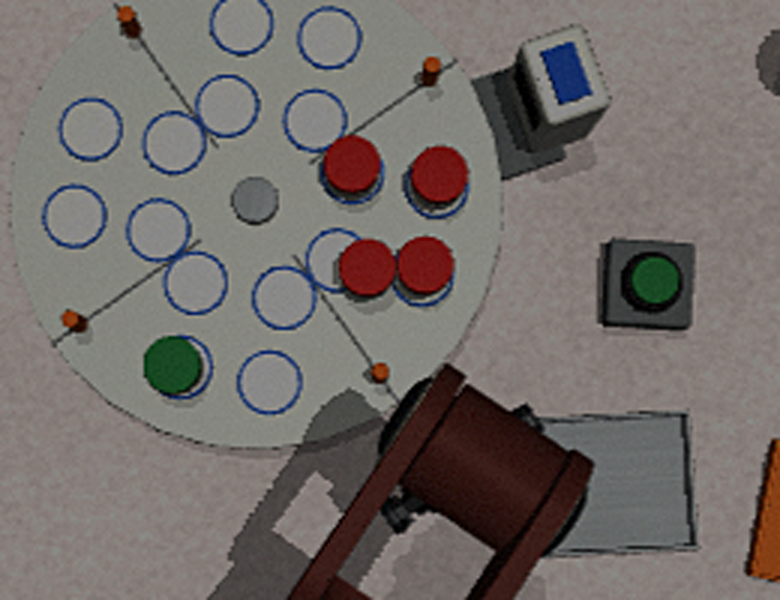

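View pics/s11.png

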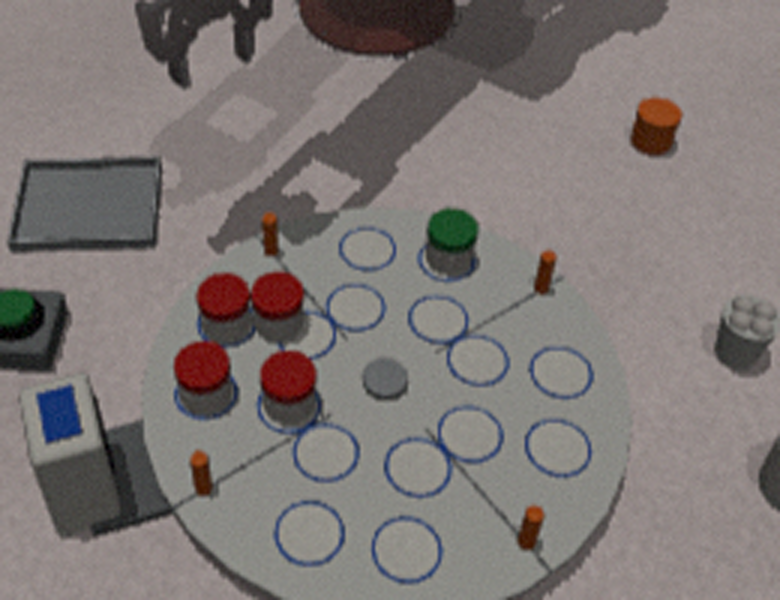

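```bash
cat > chk.py <<'E'
from tri import *
import sys
def rep(fn,jars,x0=220,y0=80,green=None,rot=True):
    T=np.load(fn)
    im=T['frame'].astype(int); m=((im[:,:,0]>60)&(im[:,:,1]<40)).astype(np.uint8)
    n,l,st,cc=cv2.connectedComponentsWithStats(m)
    for i in range(1,n):
        if st[i][4]>80: print('red blob',st[i],cc[i].round(1),plane(T,cc[i],.092).round(4))
E
python3 - <<'E'
from chk import *
T=np.load('top3.npz')
tl=lambda u,v:(220+u/3-.33,80+v/3-.33)
for n,q,z in [('f2jar',(368,267),.092),('f0jar',(426,264),.092),('f1jar',(439,174),.092),('f3jar',(352,164),.092),('ring nr f2',(336,260),.04),('nextring',(284,297),.04),('done',(172,365),.092),('nring',(269,382),.04),('post',(380,371),.095),('hub',(255,200),.052),('key',(656,279),.057)]: print(n,plane(T,tl(*q),z).round(4))
c=np.array([.6475,.0055])
for n,f in dict(f0=(.4905,.0698),f1=(.479,-.0128),f2=(.5695,.059),f3=(.5588,-.0238)).items():
    d=np.array(f)-c; print(n,(c+[-d[1],d[0]]).round(4))
rep('top3.npz',0)
E
```

```text
f2jar [ 0.5812 -0.1009  0.092 ]
f0jar [ 0.5849 -0.153   0.092 ]
f1jar [ 0.6669 -0.1634  0.092 ]
f3jar [ 0.6747 -0.0847  0.092 ]
ring nr f2 [ 0.5943 -0.0715  0.04  ]
nextring [ 0.5586 -0.0237  0.04  ]
done [0.4894 0.0732 0.092 ]
nring [ 0.4789 -0.0115  0.04  ]
post [ 0.4874 -0.1133  0.095 ]
hub [0.6473 0.0048 0.052 ]
key [ 0.5798 -0.3662  0.057 ]
f0 [ 0.5832 -0.1515]
f1 [ 0.6658 -0.163 ]
f2 [ 0.594  -0.0725]
f3 [ 0.6768 -0.0832]
red blob [328 125  19  19 267] [336.9 134.2] [ 0.6751 -0.0843  0.092 ]
red blob [357 129  19  18 265] [366.  137.6] [ 0.6672 -0.1635  0.092 ]
red blob [333 159  38  19 546] [351.5 168.1] [ 0.5832 -0.1256  0.092 ]
red blob [   0  260   34   62 1909] [ 15.3 290. ] [0.2376 0.7678 0.092 ]
```

View pics/w11.png

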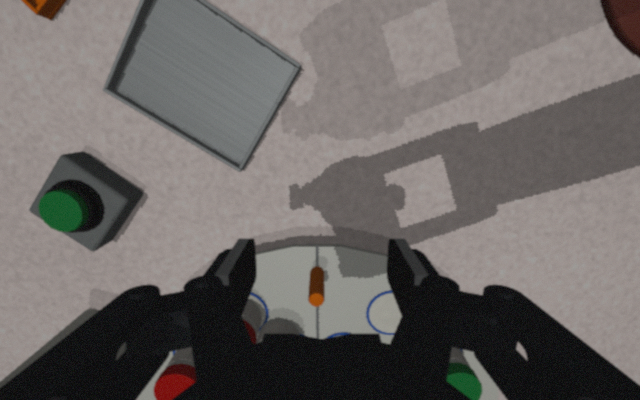

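The f2 jar's lid is at crop (368,267), about 31 mm off its circle and touching the f0 jar; this is the announced disturbance. The other three are within 3 mm. I'll re-grasp it with the jaws along world x, clear of its neighbours, and move it back.

```bash
python3 - <<'E'
from h import *
plan([((.5,-.14,.2),86.4,8,.5),((.575,-.105,.19),46.4,8,.5),((.5805,-.101,.14),6,8,.5)])
E
```

```text
[[0.0,0.0,1.0,-0.1,0.31,0.02,0.5],
[0.0,0.0,1.0,-0.08,0.31,0.02,0.5],
[0.0,0.0,1.0,-0.05,0.32,0.02,0.5],
[0.0,0.0,1.0,-0.02,0.32,0.02,0.5],
[0.0,0.0,1.0,0.01,0.32,0.02,0.5],
[0.0,0.0,1.0,0.03,0.32,0.02,0.5],
[0.0,0.0,1.0,0.06,0.32,0.03,0.5],
[0.0,0.0,1.0,0.09,0.31,0.02,0.5]] -> [ 0.5    -0.14    0.2001]
[[0.0,0.0,1.0,0.12,0.23,0.03,0.5],
[0.0,0.0,1.0,0.14,0.22,0.03,0.5],
[0.0,0.0,1.0,0.16,0.2,0.03,0.5],
[0.0,0.0,1.0,0.18,0.19,0.03,0.5],
[0.0,0.0,1.0,0.19,0.17,0.03,0.5],
[0.0,0.0,1.0,0.21,0.15,0.03,0.5],
[0.0,0.0,1.0,0.22,0.13,0.04,0.5],
[-0.01,0.0,1.0,0.24,0.11,0.03,0.5]] -> [ 0.575  -0.1048  0.1901]
[[0.0,0.0,1.0,0.02,0.0,0.16,0.5],
[0.0,0.0,1.0,0.02,0.0,0.16,0.5],
[0.0,0.0,1.0,0.02,0.0,0.16,0.5],
[0.0,0.0,1.0,0.02,0.0,0.15,0.5],
[0.0,0.0,1.0,0.02,0.0,0.16,0.5],
[0.0,0.0,1.0,0.02,0.0,0.15,0.5],
[0.0,0.0,1.0,0.02,-0.01,0.16,0.5],
[0.0,0.0,1.0,0.03,-0.01,0.15,0.5]] -> [ 0.5807 -0.1009  0.1401]
```

{"op": "carry_out", "data": {
  "moves": [
    [[0,0,1,-0.1,0.31,0.02,0.5],[0,0,1,-0.08,0.31,0.02,0.5],[0,0,1,-0.05,0.32,0.02,0.5],[0,0,1,-0.02,0.32,0.02,0.5],[0,0,1,0.01,0.32,0.02,0.5],[0,0,1,0.03,0.32,0.02,0.5],[0,0,1,0.06,0.32,0.02,0.5],[0,0,1,0.09,0.31,0.02,0.5]]
  ]
}}

```text
time: 32.3
tool_pos: [0.5005, -0.1399, 0.2001]
tool_rot: [-0.0, 0.73, 0.683, -0.0]
contact_force: [0.7, 0.3, 0.8]
gripper_width: 0.751
```

{"op": "carry_out", "data": {
  "moves": [
    [[0,0,1,0.12,0.23,0.03,0.5],[0,0,1,0.14,0.22,0.03,0.5],[0,0,1,0.16,0.2,0.03,0.5],[0,0,1,0.18,0.19,0.03,0.5],[0,0,1,0.19,0.17,0.03,0.5],[0,0,1,0.21,0.15,0.03,0.5],[0,0,1,0.22,0.13,0.03,0.5],[0,0,1,0.24,0.11,0.03,0.5]]
  ]
}}

```text
time: 32.97
tool_pos: [0.5753, -0.1047, 0.1903]
tool_rot: [-0.0, 0.92, 0.392, -0.0]
contact_force: [-0.3, -0.2, 1.0]
gripper_width: 0.75
```

{"op": "carry_out", "data": {
  "moves": [
    [[0,0,1,0.02,0,0.16,0.5],[0,0,1,0.02,0,0.16,0.5],[0,0,1,0.02,0,0.16,0.5],[0,0,1,0.02,0,0.15,0.5],[0,0,1,0.02,0,0.16,0.5],[0,0,1,0.02,0,0.15,0.5],[0,0,1,0.02,0,0.16,0.5],[0,0,1,0.03,0,0.15,0.5]]
  ]
}}

```text
time: 33.63
tool_pos: [0.5807, -0.1017, 0.14]
tool_rot: [-0.0, 0.999, 0.054, -0.0]
contact_force: [-0.7, -0.1, -0.3]
gripper_width: 0.746
```

{"op": "carry_out", "data": {
  "moves": [
    [[0,0,0,0,0,0,0.5],[0,0,0,0,0,0,0.5],[0,0,0,0,0,0,0.5],[0,0,0,0,0,0,0.5]]
  ]
}}

```text
time: 33.97
tool_pos: [0.5808, -0.1025, 0.1414]
tool_rot: [0.0, 0.998, 0.057, 0.0]
contact_force: [-0.8, 0.1, 0.8]
gripper_width: 0.748
```

```bash
python3 -c "
from h import *
print(pose()[0]); save('wrist','w12.png')"; python3 arc.py
```

```text
[ 0.58081229 -0.10246526  0.14141462]
[ 0.5807795  -0.10253813  0.14146595] r 0.12697977216488335 ang 111.80199794264337 theta-37 -30.547091620643837 [-0.3857722  -0.17594463 -0.66318689]
```

View pics/w12.png

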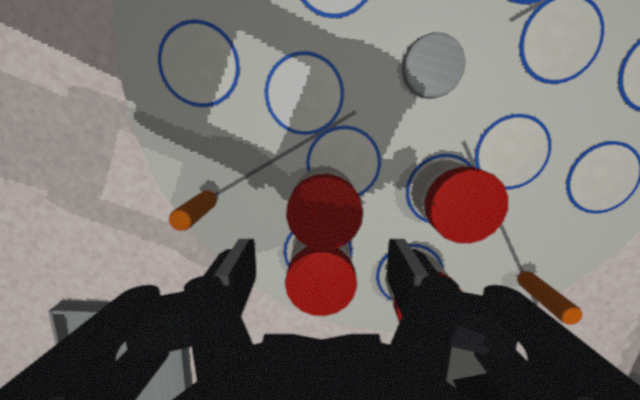

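```bash
python3 - <<'E'
from h import *
j=wpt((325,212),.092);r=wpt((344,160),.04);print(j,r,wpt((321,283),.092),wpt((467,205),.092))
plan([((j[0],j[1],.085),6.5,3,.5),((j[0],j[1],.058),6.5,3,.5)])
E
```

```text
[ 0.5833 -0.097   0.092 ] [ 0.5959 -0.0688  0.04  ] [ 0.5865 -0.1495  0.092 ] [ 0.675  -0.0819  0.092 ]
[[0.0,0.0,0.0,0.03,-0.04,0.47,0.5],
[0.0,0.0,0.0,0.02,-0.05,0.47,0.5],
[0.0,-0.01,-0.01,0.03,-0.04,0.47,0.5]] -> [ 0.5834 -0.097   0.0851]
[[0.0,0.0,0.0,0.0,0.0,0.23,0.5],
[0.0,0.0,0.0,0.0,0.0,0.22,0.5],
[0.0,0.0,0.0,0.0,0.0,0.23,0.5]] -> [ 0.5834 -0.097   0.0579]
```

{"op": "carry_out", "data": {
  "moves": [
    [[0,0,0,0.03,-0.04,0.47,0.5],[0,0,0,0.03,-0.04,0.47,0.5],[0,0,0,0.02,-0.04,0.47,0.5],[0,0,0,0,0,0.23,0.5],[0,0,0,0,0,0.22,0.5],[0,0,0,0,0,0.21,0.5],[0,0,0,0,0,0,0.5],[0,0,0,0,0,0,0.5]]
  ]
}}

```text
time: 34.68
tool_pos: [0.5832, -0.0976, 0.0583]
tool_rot: [0.0, 0.998, 0.056, 0.0]
contact_force: [0.5, -0.2, -0.3]
gripper_width: 0.748
```

{"op": "carry_out", "data": {
  "moves": [
    [[0,0,0,0,0,0,-1],[0,0,0,0,0,0,-1],[0,0,0,0,0,0,-1],[0,0,0,0,0,0,-1],[0,0,0,0,0,0,-1],[0,0,0,0,0,0,-1],[0,0,0,0,0,-0.3,-1],[0,0,0,0,0,-0.2,-1]]
  ]
}}

```text
time: 35.35
tool_pos: [0.5824, -0.0972, 0.0782]
tool_rot: [-0.0, 0.998, 0.056, -0.001]
contact_force: [-0.2, -0.4, -0.8]
gripper_width: 0.593
```

{"op": "carry_out", "data": {
  "moves": [
    [[0,0,0,0,0,0,-1],[0,0,0,0,0,0,-1],[0,0,0,0,0,0,-1],[0,0,0,0,0,0,-1]]
  ]
}}

```text
time: 35.68
tool_pos: [0.5825, -0.0973, 0.0774]
tool_rot: [-0.0, 0.998, 0.056, -0.001]
contact_force: [0.3, 0.3, -1.0]
gripper_width: 0.591
```

```bash
python3 - <<'E'
from h import *
print(pose()[0]); lid()
E
```

```text
[ 0.58251596 -0.09729286  0.07744459]
lid px [  259   221   125   118 11642] [320.89598007 280.69129016] tool: centre [ 9.79617139e-04 -5.90188456e-05] [0.00094963 0.00071121] -0.03248698459890889
```

{"op": "carry_out", "data": {
  "moves": [
    [[0,0,0,0.1,-0.16,0,-1],[0,0,0,0.1,-0.16,0,-1],[0,0,0,0.1,-0.16,0,-1],[0,0,0,0.1,-0.16,0,-1],[0,0,0,0,0,0,-1],[0,0,0,0,0,0.2,-1],[0,0,0,0,0,0.15,-1],[0,0,0,0,0,0.1,-1]]
  ]
}}

```text
time: 36.4
tool_pos: [0.5956, -0.0702, 0.0595]
tool_rot: [-0.0, 0.998, 0.056, -0.001]
contact_force: [-6.3, 0.9, 20.8]
gripper_width: 0.595
```

{"op": "carry_out", "data": {
  "moves": [
    [[0,0,0,0,0,0,-1],[0,0,0,0,0,0,-1],[0,0,0,0,0,0,-1],[0,0,0,0,0,0,-1]]
  ]
}}

```text
time: 36.73
tool_pos: [0.5957, -0.0704, 0.0596]
tool_rot: [-0.0, 0.998, 0.056, -0.0]
contact_force: [-0.5, -0.7, -0.9]
gripper_width: 0.598
```

{"op": "carry_out", "data": {
  "moves": [
    [[0,0,0,0,0,0,0.45],[0,0,0,0,0,0,0.45],[0,0,0,0,0,0,0.45],[0,0,0,0,0,-0.4,0.45],[0,0,0,0,0,-0.8,0.45],[0,0,0,0,0,-0.9,0.45],[0,0,0,0,0,-0.9,0.45],[0,0,0,0,0,-0.5,0.45]]
  ]
}}

```text
time: 37.4
tool_pos: [0.5978, -0.0706, 0.2054]
tool_rot: [0.001, 0.998, 0.056, 0.003]
contact_force: [0.7, -0.9, 0.6]
gripper_width: 0.723
```

```bash
python3 - <<'E'
from h import *
print(pose()[0])
plan([((.52,-.28,.2),6.4,6,-1),((.57,-.355,.14),6.4,4,-1)])
E
```

```text
[ 0.59783921 -0.07064015  0.20542845]
[[0.0,-0.01,0.0,-0.42,0.83,0.02,-1],
[0.01,-0.01,0.0,-0.42,0.83,0.02,-1],
[0.0,-0.01,0.0,-0.42,0.83,0.02,-1],
[0.01,-0.01,0.0,-0.42,0.83,0.02,-1],
[0.0,-0.02,0.0,-0.42,0.83,0.03,-1],
[0.01,-0.01,0.0,-0.42,0.83,0.02,-1]] -> [ 0.5198 -0.2798  0.2001]
[[0.0,0.0,0.0,0.26,0.5,0.38,-1],
[0.0,0.0,0.0,0.26,0.5,0.37,-1],
[0.0,0.0,0.0,0.26,0.5,0.38,-1],
[0.0,0.0,0.0,0.26,0.51,0.37,-1]] -> [ 0.5701 -0.3551  0.1401]
```

{"op": "carry_out", "data": {
  "moves": [
    [[0,0,0,-0.42,0.83,0.02,-1],[0,0,0,-0.42,0.83,0.02,-1],[0,0,0,-0.42,0.83,0.02,-1],[0,0,0,-0.42,0.83,0.02,-1],[0,0,0,-0.42,0.83,0.02,-1],[0,0,0,-0.42,0.83,0.02,-1],[0,0,0,0.26,0.5,0.38,-1],[0,0,0,0.26,0.5,0.37,-1]]
  ]
}}

```text
time: 38.07
tool_pos: [0.5431, -0.3195, 0.1667]
tool_rot: [0.001, 0.999, 0.054, 0.001]
contact_force: [0.4, 0.4, -0.5]
gripper_width: -0.003
```

{"op": "carry_out", "data": {
  "moves": [
    [[0,0,0,0.26,0.5,0.38,-1],[0,0,0,0.26,0.5,0.37,-1],[0,0,0,0,0,0,-1],[0,0,0,0,0,0,-1],[0,0,0,0,0,0,-1],[0,0,0,0,0,0,-1],[0,0,0,0,0,0,-1],[0,0,0,0,0,0,-1]]
  ]
}}

```text
time: 38.73
tool_pos: [0.5686, -0.3539, 0.1367]
tool_rot: [0.001, 0.998, 0.056, 0.001]
contact_force: [-1.0, -0.2, 0.8]
gripper_width: -0.002
```

```bash
python3 -c "
from h import *
print(pose()[0],state()['contact_force']); save('wrist','w13.png');np.savez('top4.npz',**save('top','t13.png',(220,80,480,280),3))"
```

```text
[ 0.56858437 -0.35391028  0.13666154] [-0.98328017 -0.24760482  0.77031447]
```

View pics/w13.png

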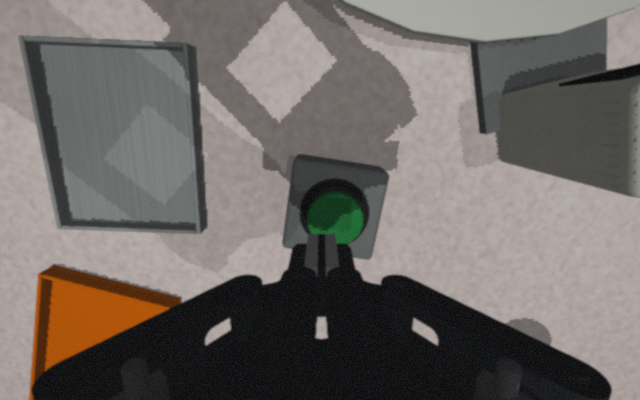

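View pics/t13.png

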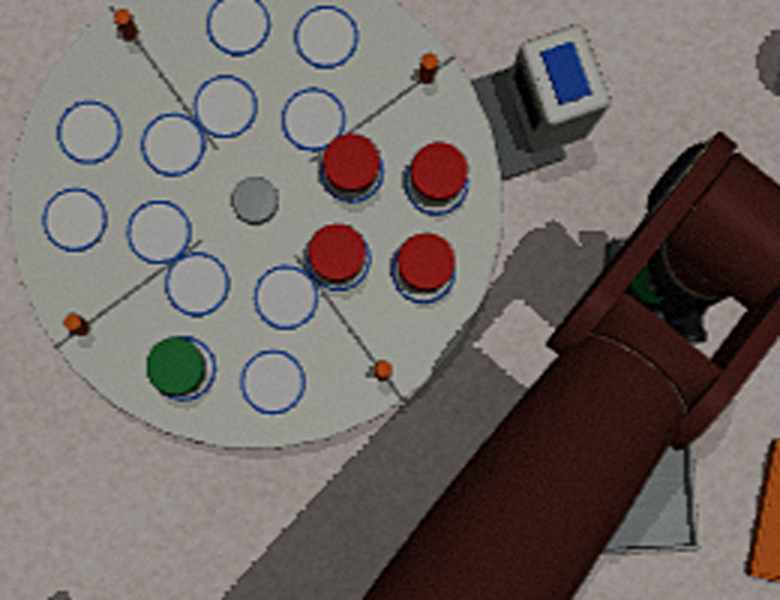

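All four red lids are now centred over their rings in the top crop: (337,254), (426,262), (351,164), (438,171). In the wrist view the green key is centred near (334,219), partly behind the shut fingertips. I'll move over it and press in small steps.

```bash
python3 - <<'E'
from h import *
k=wpt((334.5,219),.057);print(k)
plan([((.580,-.364,.075),6.4,3,-1)])
E
```

```text
[ 0.5803 -0.3629  0.057 ]
[[0.0,0.0,0.0,0.09,0.09,0.51,-1],
[0.0,0.0,0.0,0.08,0.09,0.51,-1],
[0.01,-0.01,0.0,0.09,0.1,0.51,-1]] -> [ 0.5801 -0.364   0.075 ]
```

{"op": "carry_out", "data": {
  "moves": [
    [[0,0,0,0.09,0.09,0.51,-1],[0,0,0,0.09,0.09,0.51,-1],[0,0,0,0.09,0.09,0.51,-1],[0,0,0,0,0,0,-1],[0,0,0,0,0,0,-1],[0,0,0,0,0,0,-1],[0,0,0,0,0,0,-1],[0,0,0,0,0,0,-1]]
  ]
}}

```text
time: 39.5
tool_pos: [0.5811, -0.3644, 0.0763]
tool_rot: [0.001, 0.998, 0.056, 0.001]
contact_force: [-0.5, 0.1, -0.1]
gripper_width: 0.001
```

{"op": "carry_out", "data": {
  "moves": [
    [[0,0,0,0,0,0.06,-1],[0,0,0,0,0,0.06,-1],[0,0,0,0,0,0.06,-1],[0,0,0,0,0,0.06,-1],[0,0,0,0,0,0,-1],[0,0,0,0,0,0,-1],[0,0,0,0,0,0,-1]]
  ]
}}

```text
time: 40.08
tool_pos: [0.5802, -0.3638, 0.0644]
tool_rot: [-0.0, 0.998, 0.056, -0.0]
contact_force: [-0.4, -0.4, -0.2]
gripper_width: -0.001
```

{"op": "carry_out", "data": {
  "moves": [
    [[0,0,0,0,0,0.04,-1],[0,0,0,0,0,0.04,-1],[0,0,0,0,0,0.04,-1],[0,0,0,0,0,0.04,-1],[0,0,0,0,0,0.04,-1],[0,0,0,0,0,0,-1],[0,0,0,0,0,0,-1],[0,0,0,0,0,0,-1]]
  ]
}}

```text
time: 40.75
tool_pos: [0.5803, -0.3638, 0.0567]
tool_rot: [-0.0, 0.998, 0.056, -0.0]
contact_force: [-0.5, 0.8, 1.1]
gripper_width: -0.003
```

```bash
python3 -c "
from h import *
s=state();print(s['tool_pos'],s['contact_force'])"
```

```text
[ 0.58025908 -0.36381639  0.05670584] [-0.53373593  0.794056    1.14373341]
```

{"op": "carry_out", "data": {
  "moves": [
    [[0,0,0,0,0,0.03,-1],[0,0,0,0,0,0.03,-1],[0,0,0,0,0,0.03,-1],[0,0,0,0,0,0,-1],[0,0,0,0,0,0,-1],[0,0,0,0,0,0,-1]]
  ]
}}

```text
time: 41.25
tool_pos: [0.5804, -0.364, 0.0533]
tool_rot: [0.0, 0.998, 0.056, 0.0]
contact_force: [-0.5, 0.5, 3.4]
gripper_width: 0.003
```

{"op": "carry_out", "data": {
  "moves": [
    [[0,0,0,0,0,0.03,-1],[0,0,0,0,0,0.02,-1],[0,0,0,0,0,0,-1],[0,0,0,0,0,0,-1],[0,0,0,0,0,0,-1]]
  ]
}}

```text
time: 41.67
tool_pos: [0.5804, -0.364, 0.0512]
tool_rot: [0.0, 0.998, 0.056, 0.0]
contact_force: [-0.5, 1.3, 5.5]
gripper_width: 0.001
```

Force is about 5 N at roughly 5.8 mm of travel, which is the first click. Holding for more than a second.

{"op": "carry_out", "data": {
  "moves": [
    [[0,0,0,0,0,0.005,-1],[0,0,0,0,0,0,-1],[0,0,0,0,0,0,-1],[0,0,0,0,0,0,-1],[0,0,0,0,0,0,-1],[0,0,0,0,0,0,-1],[0,0,0,0,0,0,-1],[0,0,0,0,0,0,-1]]
  ]
}}

```text
time: 42.33
tool_pos: [0.5804, -0.3639, 0.0511]
tool_rot: [0.0, 0.998, 0.056, 0.0]
contact_force: [-1.1, 0.9, 4.9]
gripper_width: 0.002
```

{"op": "carry_out", "data": {
  "moves": [
    [[0,0,0,0,0,0,-1],[0,0,0,0,0,0,-1],[0,0,0,0,0,0,-1],[0,0,0,0,0,0,-1],[0,0,0,0,0,0,-1],[0,0,0,0,0,0,-1],[0,0,0,0,0,0,-1],[0,0,0,0,0,0,-1]]
  ]
}}

```text
time: 43.0
tool_pos: [0.5804, -0.3639, 0.051]
tool_rot: [0.0, 0.998, 0.056, 0.0]
contact_force: [-1.1, 1.5, 4.3]
gripper_width: 0.001
```

{"op": "carry_out", "data": {
  "moves": [
    [[0,0,0,0,0,0.04,-1],[0,0,0,0,0,0.04,-1],[0,0,0,0,0,0.04,-1],[0,0,0,0,0,0.03,-1],[0,0,0,0,0,0,-1],[0,0,0,0,0,0,-1]]
  ]
}}

```text
time: 43.5
tool_pos: [0.5807, -0.3641, 0.047]
tool_rot: [0.0, 0.998, 0.056, 0.0]
contact_force: [-4.0, 3.4, 12.9]
gripper_width: 0.0
```

{"op": "carry_out", "data": {
  "moves": [
    [[0,0,0,0,0,0.03,-1],[0,0,0,0,0,0.03,-1],[0,0,0,0,0,0.03,-1],[0,0,0,0,0,0,-1],[0,0,0,0,0,0,-1],[0,0,0,0,0,0,-1]]
  ]
}}

```text
time: 44.0
tool_pos: [0.581, -0.3643, 0.0457]
tool_rot: [0.0, 0.998, 0.056, 0.0]
contact_force: [-8.5, 6.4, 21.4]
gripper_width: -0.001
```

Fully pressed: 21 N at 11.3 mm. Releasing, then on to the green jar.

{"op": "carry_out", "data": {
  "moves": [
    [[0,0,0,0,0,0,-1],[0,0,0,0,0,-0.3,-1],[0,0,0,0,0,-0.7,-1],[0,0,0,0,0,-0.9,-1],[0,0,0,0,0,-0.9,-1],[0,0,0,0,0,-0.9,-1],[0,0,0,0,0,0,0.6],[0,0,0,0,0,0,0.6]]
  ]
}}

```text
time: 44.67
tool_pos: [0.5816, -0.3649, 0.1923]
tool_rot: [0.002, 0.998, 0.056, 0.002]
contact_force: [0.6, 0.4, -0.2]
gripper_width: 0.274
```

```bash
python3 - <<'E'
from h import *
print(pose()[0])
plan([((.46,-.2,.2),6.4,6,.6),((.485,.066,.2),6.4,8,.6),((.485,.066,.15),6.4,2,.6)])
E
```

```text
[ 0.5816022  -0.36490872  0.19230157]
[[0.01,-0.01,0.0,-0.43,-0.74,-0.04,0.6],
[0.01,-0.01,0.0,-0.43,-0.74,-0.04,0.6],
[0.01,-0.01,0.0,-0.43,-0.74,-0.03,0.6],
[0.01,-0.01,0.0,-0.42,-0.74,-0.03,0.6],
[0.01,-0.01,0.0,-0.43,-0.74,-0.03,0.6],
[0.0,0.0,0.0,-0.42,-0.73,-0.04,0.6]] -> [ 0.4601 -0.2002  0.2001]
[[0.0,0.0,0.0,0.17,-0.82,0.0,0.6],
[0.0,0.0,0.0,0.17,-0.82,0.0,0.6],
[0.0,0.0,0.0,0.17,-0.82,0.0,0.6],
[0.0,0.0,0.0,0.17,-0.82,0.0,0.6],
[0.0,0.0,0.0,0.17,-0.82,0.0,0.6],
[0.0,0.0,0.0,0.17,-0.81,0.0,0.6],
[0.0,0.0,0.0,0.17,-0.82,0.0,0.6],
[0.0,0.0,0.0,0.17,-0.81,0.0,0.6]] -> [0.4851 0.0659 0.2001]
[[0.0,0.0,0.0,0.0,0.0,0.63,0.6],
[0.0,0.0,0.0,0.0,0.0,0.62,0.6]] -> [0.4851 0.0659 0.1501]
```

{"op": "carry_out", "data": {
  "moves": [
    [[0,0,0,-0.43,-0.74,-0.04,0.6],[0,0,0,-0.43,-0.74,-0.04,0.6],[0,0,0,-0.43,-0.74,-0.04,0.6],[0,0,0,-0.42,-0.74,-0.03,0.6],[0,0,0,-0.43,-0.74,-0.03,0.6],[0,0,0,-0.42,-0.74,-0.03,0.6],[0,0,0,0.17,-0.82,0,0.6],[0,0,0,0.17,-0.82,0,0.6]]
  ]
}}

```text
time: 45.33
tool_pos: [0.4628, -0.1305, 0.1947]
tool_rot: [-0.001, 0.999, 0.055, -0.002]
contact_force: [0.9, -0.1, -0.5]
gripper_width: 0.801
```

{"op": "carry_out", "data": {
  "moves": [
    [[0,0,0,0.17,-0.82,0,0.6],[0,0,0,0.17,-0.82,0,0.6],[0,0,0,0.17,-0.82,0,0.6],[0,0,0,0.17,-0.82,0,0.6],[0,0,0,0.17,-0.82,0,0.6],[0,0,0,0.17,-0.82,0,0.6],[0,0,0,0,0,0.6,0.6],[0,0,0,0,0,0.6,0.6]]
  ]
}}

```text
time: 46.0
tool_pos: [0.4836, 0.07, 0.1482]
tool_rot: [0.0, 0.998, 0.058, 0.0]
contact_force: [-0.1, -0.8, -0.4]
gripper_width: 0.803
```

{"op": "carry_out", "data": {
  "moves": [
    [[0,0,0,0,0,0,0.6],[0,0,0,0,0,0,0.6],[0,0,0,0,0,0,0.6],[0,0,0,0,0,0,0.6],[0,0,0,0,0,0,0.6],[0,0,0,0,0,0,0.6]]
  ]
}}

```text
time: 46.5
tool_pos: [0.4844, 0.0678, 0.1508]
tool_rot: [0.0, 0.998, 0.055, 0.001]
contact_force: [0.2, -0.4, -0.1]
gripper_width: 0.796
```

```bash
python3 - <<'E'
from h import *
p,R=pose();print(p); f=save('wrist','w14.png')
im=f['frame'].astype(int); m=((im[:,:,1]>40)&(im[:,:,0]<im[:,:,1]*.6)).astype(np.uint8)
n,l,st,c=cv2.connectedComponentsWithStats(m)
for i in range(1,n):
    if st[i][4]>800:
        a=wpt(c[i],.092,p,R);print(st[i],c[i],a); plan([((a[0],a[1],.09),6.4,3,.6),((a[0],a[1],.059),6.4,2,.6)])
save('top','t14.png',(220,80,480,280),3)
E
```

```text
[0.48444205 0.06778507 0.15081666]
[ 294  171   71   72 4003] [329.04121909 206.81513865] [0.4898 0.0743 0.092 ]
[[0.0,-0.01,0.0,0.05,-0.05,0.51,0.6],
[0.0,-0.01,-0.01,0.05,-0.05,0.5,0.6],
[0.0,0.0,0.0,0.05,-0.05,0.51,0.6]] -> [0.4896 0.0744 0.0898]
[[0.0,0.0,0.0,0.0,0.0,0.39,0.6],
[0.0,0.0,0.0,0.0,0.0,0.38,0.6]] -> [0.4896 0.0744 0.059 ]
```

View pics/w14.png

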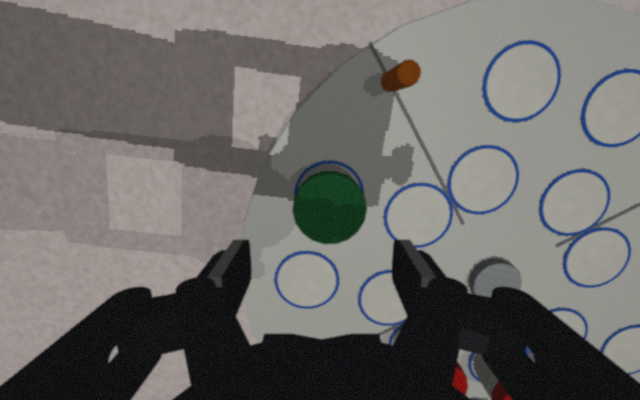

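The green lid is at (329,207), standing on its ring with free space around it. Grasping.

{"op": "carry_out", "data": {
  "moves": [
    [[0,0,0,0.05,-0.05,0.5,0.6],[0,0,0,0.05,-0.05,0.5,0.6],[0,0,0,0.05,-0.05,0.5,0.6],[0,0,0,0,0,0.38,0.6],[0,0,0,0,0,0.36,0.6],[0,0,0,0,0,0,0.6],[0,0,0,0,0,0,0.6],[0,0,0,0,0,0,0.6]]
  ]
}}

```text
time: 47.27
tool_pos: [0.4897, 0.0747, 0.061]
tool_rot: [0.0, 0.998, 0.056, 0.001]
contact_force: [-0.1, 0.5, 0.0]
gripper_width: 0.801
```

{"op": "carry_out", "data": {
  "moves": [
    [[0,0,0,0,0,0,-1],[0,0,0,0,0,0,-1],[0,0,0,0,0,0,-1],[0,0,0,0,0,0,-1],[0,0,0,0,0,0,-1],[0,0,0,0,0,0,-1]]
  ]
}}

```text
time: 47.77
tool_pos: [0.4905, 0.0747, 0.0619]
tool_rot: [0.0, 0.998, 0.056, 0.002]
contact_force: [-0.1, -0.1, 5.9]
gripper_width: 0.589
```

{"op": "carry_out", "data": {
  "moves": [
    [[0,0,0,0,0,-0.3,-1],[0,0,0,0,0,-0.7,-1],[0,0,0,0,0,-0.8,-1],[0,0,0,0,0,-0.8,-1],[0,0,0,0,0,-0.3,-1],[0,0,0,0,0,0,-1],[0,0,0,0,0,0,-1],[0,0,0,0,0,0,-1]]
  ]
}}

```text
time: 48.43
tool_pos: [0.4874, 0.0747, 0.1733]
tool_rot: [-0.0, 0.998, 0.056, -0.002]
contact_force: [0.2, 0.6, -2.2]
gripper_width: 0.593
```

```bash
python3 - <<'E'
from h import *
print(pose()[0]); lid(True)
plan([((.44,-.16,.17),6.4,8,-1),((.391,-.327,.13),6.4,5,-1),((.391,-.327,.06),6.4,3,-1)])
E
```

```text
[0.48741747 0.07472865 0.17333735]
lid px [  261   223   122   116 11027] [321.23669176 280.96499501] tool: centre [0.0010587  0.00154053] [0.00100259 0.00243838] -0.030199528553024532
[[0.0,0.01,0.0,-0.23,0.71,0.01,-1],
[0.0,0.01,0.0,-0.23,0.71,0.01,-1],
[0.0,0.01,0.0,-0.23,0.71,0.01,-1],
[0.0,0.01,0.0,-0.23,0.71,0.01,-1],
[0.0,0.0,0.0,-0.23,0.72,0.01,-1],
[0.0,0.01,0.0,-0.22,0.71,0.01,-1],
[0.0,0.0,0.0,-0.23,0.72,0.01,-1],
[-0.01,0.01,0.0,-0.22,0.71,0.0,-1]] -> [ 0.4402 -0.16    0.1702]
[[0.0,0.0,0.0,-0.34,0.8,0.2,-1],
[0.0,0.0,0.0,-0.34,0.8,0.2,-1],
[0.0,0.0,0.0,-0.34,0.8,0.2,-1],
[0.0,0.0,0.0,-0.33,0.81,0.2,-1],
[0.0,0.0,0.0,-0.34,0.8,0.21,-1]] -> [ 0.3908 -0.3269  0.1298]
[[0.0,0.0,0.0,0.0,0.0,0.58,-1],
[0.0,0.0,0.0,0.0,0.0,0.58,-1],
[0.0,0.0,0.0,0.0,0.0,0.59,-1]] -> [ 0.3909 -0.3269  0.0598]
```

{"op": "carry_out", "data": {
  "moves": [
    [[0,0,0,-0.23,0.71,0.01,-1],[0,0,0,-0.23,0.71,0.01,-1],[0,0,0,-0.23,0.71,0.01,-1],[0,0,0,-0.23,0.71,0.01,-1],[0,0,0,-0.23,0.72,0.01,-1],[0,0,0,-0.23,0.72,0.01,-1],[0,0,0,-0.23,0.71,0.01,-1],[0,0,0,-0.22,0.71,0.01,-1]]
  ]
}}

```text
time: 49.15
tool_pos: [0.4398, -0.1607, 0.1701]
tool_rot: [-0.001, 0.998, 0.056, -0.002]
contact_force: [0.1, 0.4, -1.7]
gripper_width: 0.589
```

{"op": "carry_out", "data": {
  "moves": [
    [[0,0,0,-0.34,0.8,0.2,-1],[0,0,0,-0.34,0.8,0.2,-1],[0,0,0,-0.34,0.8,0.2,-1],[0,0,0,-0.34,0.8,0.2,-1],[0,0,0,-0.34,0.8,0.2,-1],[0,0,0,0,0,0.58,-1],[0,0,0,0,0,0.58,-1],[0,0,0,0,0,0.4,-1]]
  ]
}}

```text
time: 49.82
tool_pos: [0.3894, -0.3253, 0.0657]
tool_rot: [-0.003, 0.998, 0.055, -0.002]
contact_force: [-0.4, -0.3, -1.6]
gripper_width: 0.598
```

{"op": "carry_out", "data": {
  "moves": [
    [[0,0,0,0,0,0,-1],[0,0,0,0,0,0,-1],[0,0,0,0,0,0,-1],[0,0,0,0,0,0,-1],[0,0,0,0,0,0,-1],[0,0,0,0,0,0,-1]]
  ]
}}

```text
time: 50.32
tool_pos: [0.3924, -0.3271, 0.0716]
tool_rot: [0.001, 0.998, 0.056, 0.001]
contact_force: [-0.1, 0.0, -1.4]
gripper_width: 0.594
```

```bash
python3 - <<'E'
from h import *
print(pose()[0]); save('wrist','w15.png')
plan([((.391,-.327,.0275),6.4,4,-1)])
E
```

```text
[ 0.39241361 -0.32705984  0.07157728]
[[0.0,0.0,0.0,-0.01,0.0,0.27,-1],
[0.01,0.0,0.0,-0.01,0.0,0.28,-1],
[0.0,-0.01,0.0,-0.01,0.0,0.27,-1],
[0.01,0.0,0.0,0.0,0.0,0.28,-1]] -> [ 0.3911 -0.3271  0.0274]
```

View pics/w15.png

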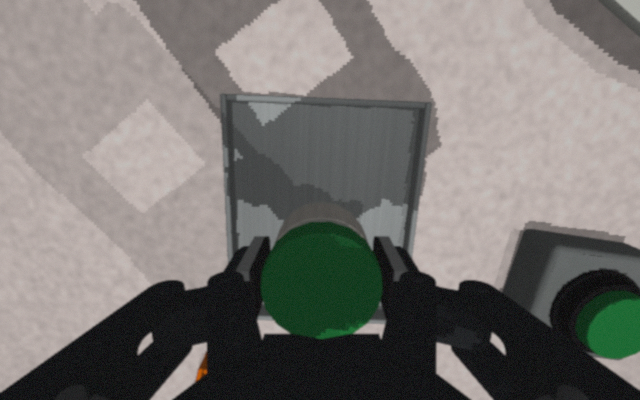

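The jar (lid at (321,282)) is held over the middle of the steel tray. Lowering.

{"op": "carry_out", "data": {
  "moves": [
    [[0,0,0,-0.01,0,0.27,-1],[0,0,0,-0.01,0,0.27,-1],[0,0,0,-0.01,0,0.27,-1],[0,0,0,0,0,0.26,-1],[0,0,0,0,0,0,-1],[0,0,0,0,0,0,-1],[0,0,0,0,0,0,-1],[0,0,0,0,0,0,-1]]
  ]
}}

```text
time: 51.03
tool_pos: [0.3903, -0.3265, 0.027]
tool_rot: [-0.0, 0.998, 0.056, -0.0]
contact_force: [0.8, -0.2, -0.9]
gripper_width: 0.589
```

{"op": "carry_out", "data": {
  "moves": [
    [[0,0,0,0,0,0.02,-1],[0,0,0,0,0,0,-1],[0,0,0,0,0,0,0.5],[0,0,0,0,0,0,0.5],[0,0,0,0,0,0,0.5],[0,0,0,0,0,-0.4,0.5],[0,0,0,0,0,-0.8,0.5],[0,0,0,0,0,-0.9,0.5]]
  ]
}}

```text
time: 51.7
tool_pos: [0.3892, -0.3252, 0.1095]
tool_rot: [-0.002, 0.998, 0.056, -0.002]
contact_force: [0.8, -1.6, 0.2]
gripper_width: 0.753
```

{"op": "carry_out", "data": {
  "moves": [
    [[0,0,0,0,0,-0.9,0.5],[0,0,0,0,0,-0.9,0.5],[0,0,0,-0.2,0.7,-0.5,0.5],[0,0,0,-0.3,0.9,0,0.5],[0,0,0,-0.3,0.9,0,0.5],[0,0,0,-0.3,0.9,0,0.5],[0,0,0,-0.3,0.9,0,0.5],[0,0,0,-0.2,0.8,0,0.5]]
  ]
}}

```text
time: 52.37
tool_pos: [0.3485, -0.5388, 0.203]
tool_rot: [0.0, 0.998, 0.055, -0.0]
contact_force: [0.0, -0.7, 0.4]
gripper_width: 0.751
```

{"op": "carry_out", "data": {
  "moves": [
    [[0,0,0,-0.4,0.5,0,0.5],[0,0,0,-0.4,0.5,0,0.5],[0,0,0,0,0,0,0.5],[0,0,0,0,0,0,0.5],[0,0,0,0,0,0,0.5],[0,0,0,0,0,0,0.5],[0,0,0,0,0,0,0.5],[0,0,0,0,0,0,0.5]]
  ]
}}

```text
time: 53.03
tool_pos: [0.3229, -0.5791, 0.2029]
tool_rot: [0.0, 0.998, 0.056, 0.0]
contact_force: [0.9, 0.3, 0.5]
gripper_width: 0.753
```

```bash
python3 -c "
from h import *
print(pose()[0],state()['joint_vel']); np.savez('top5.npz',**save('top','t15.png',(220,80,480,280),3)); np.savez('scene5.npz',**save('scene','s15.png'))"
```

```text
[ 0.3229096  -0.57909175  0.20290643] [-0.00340444  0.0007853  -0.0051017  -0.0007988  -0.00177998 -0.00071347]
```

View pics/t15.png

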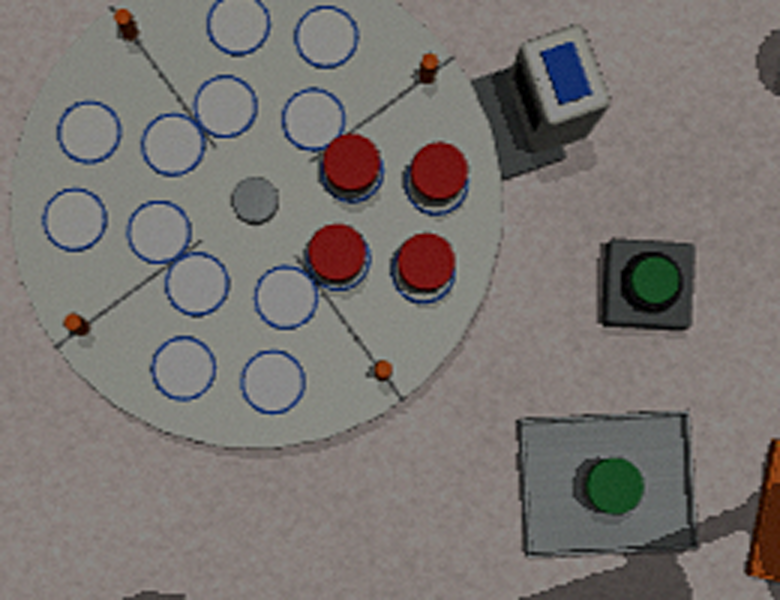

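View pics/s15.png

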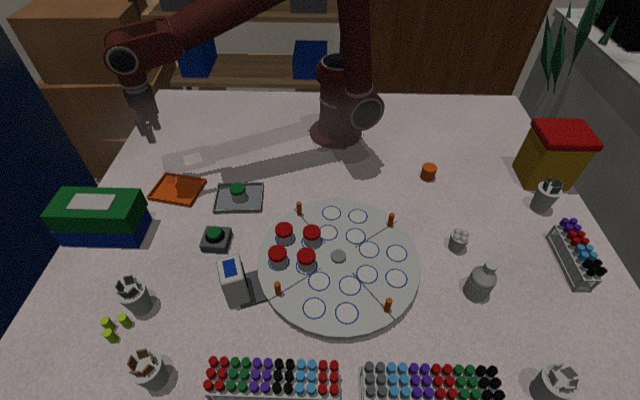

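Top view: four red lids over their rings, the green jar (615,486) in the tray, and the key at (656,280) free. A numeric check before handing in.

```bash
python3 - <<'E'
from tri import *
T5=np.load('top5.npz')
tl=lambda u,v:(220+u/3-.33,80+v/3-.33)
c=plane(T5,tl(255,200),.052)[:2]
a0=None
o=lambda u,v:(140+u/3-.33,80+v/3-.33)
def ang(F,q,z,c):
    p=plane(F,q,z)[:2]-c;return np.degrees(np.arctan2(p[1],p[0]))
A=[ang(T,o(*q),.095,c) for q in [(313,318),(621,368),(671,63),(365,15)]]
B=[ang(T5,tl(*q),.095,c) for q in [(383,368),(429,61),(124,17),(72,321)]]
print('turn',[(b-a+180)%360-180 for a,b in zip(A,B)])
# jars vs rings rotated by the mean turn
t=np.radians(np.mean([(b-a)%360 for a,b in zip(A,B)])); Rm=np.array([[np.cos(t),-np.sin(t)],[np.sin(t),np.cos(t)]])
rings={n:c+Rm@(plane(T,o(*q),.04)[:2]-c) for n,q in dict(f0=(423,368),f1=(511,382),f2=(437,284),f3=(525,297)).items()}
im=T5['frame'].astype(int); m=((im[:,:,0]>60)&(im[:,:,1]<40)).astype(np.uint8)
n,l,st,cc=cv2.connectedComponentsWithStats(m)
for i in range(1,n):
    if 150<st[i][4]<600:
        p=plane(T5,cc[i],.092)[:2]; k=min(rings,key=lambda k:np.hypot(*(rings[k]-p))); print(cc[i].round(1),st[i][4],p.round(4),k,np.round((p-rings[k])*1000,1))
print('green',plane(T5,tl(615,486),.056).round(4),dep(T5,tl(615,486)).round(4))
print('key',dep(T5,tl(656,280)).round(4))
print('tray',np.mean([plane(T5,tl(*q),.018) for q in [(518,421),(686,413),(696,546),(527,555)]],axis=0).round(4))
E
```

```text
turn [np.float64(90.89868654831469), np.float64(90.74336213169732), np.float64(90.15911401533191), np.float64(90.358332314351)]
[336.7 133.4] 269 [ 0.6771 -0.0838] f3 [-0.5 -0.1]
[365.8 136.5] 267 [ 0.6701 -0.1629] f1 [3.  0.5]
[331.8 163.5] 273 [ 0.5947 -0.0721] f2 [-0.3  1.7]
[361.6 166.6] 268 [ 0.5877 -0.1527] f0 [2.9 0. ]
green [ 0.3893 -0.3302  0.056 ] [ 0.3893 -0.3301  0.0563]
key [ 0.5787 -0.3659  0.0584]
tray [ 0.3913 -0.329   0.018 ]
```

All checks pass: the table has turned about 90.5°, the jars are within 3 mm of their circles, the green jar is about 2 mm from the tray centre, and the key is free. Handing in.

```bash
python3 -c "
from h import *
print(ticket.job_done())"
```

```text
the job is handed in; nothing more can be done
None
```

The job is handed in with every step done. It reported no verdict, so the results below come from my own camera and force checks.

- **Fresh jars:** All four stand on the circles of the front quarter. Before handing in, each was about 3 mm or less from its circle's centre.
- **Table turn:** I led the front-left push post counter-clockwise, and the table came to rest at about 90.5° from its start.
- **Knocked jar:** After the turn, one fresh jar was about 31 mm off its circle and touching its neighbour. I took this to be the announced disturbance and set the jar back on its circle. Putting it down gave a brief 21 N reading and may have moved the table by about half a degree.
- **Key:** I held the first click for over a second at about 5 N and 6 mm of travel. I then pressed it fully, at 21 N and about 11 mm, and let it go. It is back up, with its top at about 58 mm.
- **Finished jar:** Only one green-lidded jar was present. It stands upright in the steel tray, about 2 mm from the centre.
- **Bystanders:** The cup and the bottle looked unmoved in every picture. The arm is parked clear of everything.

No check failed at the end. The cameras differed from each other by 2–4 mm, within the 12 mm allowed for the circles. I inferred the key's travel from the tool's height and the force, since it could not be read directly.

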